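Top tray onto the counting scale

ROBOT

A 7-joint arm with a two-finger parallel gripper is mounted at the origin on the work surface. World frame = base frame: x ahead of the robot, y to its left, z up, the work surface at z = 0. Lengths are in m, angles in rad, forces in N, time in s.
With the tool pointing down it reaches from about 0.425 to 0.875 m from the base axis. Payload 9.9 kg.
Tool frame: the origin (TCP) lies on the mounting face of the last link; the fingertips stand 173 mm ahead of it and the grasp point (between the pads) lies 155 mm ahead of it; z points along the fingers, x is the direction in which the jaws open and shut, and the axes are right-handed (so a half turn about z gives the same grasp; the last joint's range is limited). The gripper opens to 85 mm and grips with 20 to 120 N. Pads are 22 mm wide; open, the fingers measure 114 mm over their backs; the gripper's body (76 mm by 85 mm) begins 54 mm behind the grasp point. The pads swing forward as they close: fully open they stand 13 mm farther back than shut.
Start: joints at [-1.297, 0.576, 0.025, 1.437, -0.015, 1.129, -0.057], TCP at [0.236, 0.632, 0.405] pointing down, gripper open.
Joint ranges: [-2.76, 2.76], [-0.34, 2.15], [-1.52, 1.57], [0.19, 2.46], [-1.09, 4.23], [0.17, 1.99], [-2.82, 2.82]. Speed limits (rad/s): [2.22, 2.22, 3.01, 3.01, 3.14, 3.14, 3.14].

INTERFACE

Orientations are given as a unit quaternion [x, y, z, w].
In Python, from workcell import arm gives the robot as it stands.
- The arm moves only by the tool step_arm, never from a script. Its argument "steps" is a list of rows, each a list of 6 numbers: the shift along the tool's x, y, z in mm, then the turn, a rotation vector about the tool's x, y, z in degrees. A call has 1 to 12 rows; each row is the pose to reach, as a shift and turn from the pose commanded when the call began, along the tool's axes at that moment; what a row does not reach only later rows make up. A row lasts 1/12 s, in which the tool goes at most 41.7 mm and 7.16 degrees, less where a joint would pass 70% of its speed; a pose out of reach is approached as far as the arm can. A call with a gripper value outside its range is refused whole. "claw" is the closure, from 0 (fully open) to 1 (shut), set as the call begins (left out, the last holds). The fingers move at their own pace and stop on an object; "squeeze" is the grip in N (left out, the last holds). Time passes only in rows, so rows that repeat a pose let the fingers close. It gives the time, the measured TCP pose, the force and the opening at its end, in the units of the state.
- arm.get_state(): the state, without advancing time (a new reading comes with each control period).
- arm.camera(name): name is "scene" or "top" or "wrist"; returns a dict with "pixels" (400x640x3 uint8, red, green, blue), "fov_y" (degrees; the focal length in pixels is half the picture's height over the tangent of half this angle, whatever the lens; pixels are square), "cx", "cy" (the principal point, pixels), "T" (4x4, takes a point from camera to world coordinates); the wrist camera has in their place "hand_eye" (4x4, takes a point from camera to tool coordinates, whose origin is the TCP and whose axes are the tool frame's). Camera axes: x right, y down, z forward; pixel columns grow to the right and rows downward; lengths in m; the calibration is good to about 2 mm. A picture is of the moment at which its call begins: read the wrist's pose just before it. There is no depth.
- arm.hand_in(): hands the job in, once; it reports no verdict.
The state is a dict: "clock": time; "q": joint angles; "dq": joint speeds; "joint_torque": joint torques, N m; "eef_pos": TCP position; "orientation": TCP orientation; "ft_force": force on the tool from outside, world axes, zero at the start; "moment": the same for the moment, N m; "grip_width": finger opening in m.
Only numpy, scipy, OpenCV 4.12 (cv2) and the standard library are available. Lean on these libraries where they do the work, as an engineer would, in place of code of your own. Each camera call takes 0.05 s, during which the arm holds its last target.

TASK

Take the empty tray off the top of the stack of nested parts trays and set it down gently, right way up, on the middle of the counting scale's pan, its long sides along the pan's long sides, ready to be tared. A hidden lock holds it to the tray below at one end only, so feel which end is locked, tip it up by the other handle and draw it off. Do not drag up or tip the loaded trays: leave them nested where they stand, and disturb nothing else on the bench.

Things in the scene. Friction and masses are not known exactly. Their poses are not given: they have to be found in the camera images.
- tray_top_centre (a point): Middle, half-way up, of the empty top tray of three alike dark grey plastic parts trays, nested: 120 mm between the handle ends (x) by 160 mm wide (y) over the rim, 45 mm high, the rim 22.5 mm above this point. Walls 3 mm thick, leaning outward 12 degrees; underside 101 by 141 mm; a 58 mm wide, 16 mm high rib runs along x inside. z up; the two ends (-x, +x) are alike. 0.12 to 0.2 kg.
- tray_top: The same tray, origin in the middle of its underside, 22 mm above the underside of the tray below, 1.6 mm of play all round. A hidden lock tongue (48 mm wide, 6 mm high, 11 mm above the underside, up to 7 mm long) at its -x OR +x end, not known which, sits in a pocket in the next tray's handle with 2 mm of play upward. Lifting the locked end, or straight up, lifts the next tray (over 2 N extra).
- tray_top_handle_a (a point): Middle of the handle on the -x end of the top tray: a thick pull, 72 mm wide (y), 20 mm high, 11 mm thick with the wall, flush with the rim (10 mm above this point), leaning outward 12 degrees with the wall. Pinch it across its thickness from above, one finger inside the tray. Outside, 20 mm below the rim, fingers meet the next tray's handle, 4.6 mm farther out. Axes as the tray.
- tray_top_handle_b (a point): The same on the +x end. To free the tray, raise the handle of the unlocked end so that it tips about its lower edge at the locked end, by about 17 degrees, letting it slide about 6 mm towards the raised handle as it tips (the walls need it); then draw it some 15 mm more that way, still tipped, and only then lift.
- tray_mid: The second tray, full of parts (0.45 to 0.75 kg); origin in the middle of its underside, 22 mm above the bench. Must not be dragged up, tipped or shifted. It may be locked to the lowest tray. Axes as the top tray.
- tray_low: The lowest tray, full of parts (0.6 kg), standing on the bench; origin in the middle of its underside. Must stay where it is.
- pan (a point): Middle of the top face of the counting scale's flat steel pan, 70 mm above the bench; the pan measures 150 mm (x) by 190 mm (y). The scale's display and keys are on its -x side, lower than the pan; x points away from the display.
- scale: The counting scale, white housing, 250 by 200 mm, fixed to the bench; origin on the bench under the middle of the pan, axes as the pan.
- screwdriver: Bystander: screwdriver with blue handle, 180 mm long, lying on the bench.
- spool: Bystander: grey spool of solder, 56 mm across, 48 mm high.
- multimeter: Bystander: hand multimeter, 150 by 74 by 40 mm, lying.
- solvent: Bystander: white bottle, 60 mm across, 125 mm high.
- wipe_box: Bystander: green carton of wipes, 115 by 200 by 60 mm.
- flux_jar: Bystander: amber jar, 60 mm across, 55 mm high.
- board: Bystander: circuit board, 130 by 95 mm, lying.
Mind the look-alikes: they are no part of the job. Leave any orange look-alike of the tray_mid alone.

How it is judged:
By the outcome, as a careful person would: the job done as asked, in the order asked, and still so for the second after the job is handed in, with the robot touching nothing.
It also fails if it takes over 64 s, if anything falls off the work surface, if the arm or the gripper's body presses on something with over 40 N, if the wrist force passes 120 N, or if a joint passes its speed limit or range.

## Working session

There is one attempt and no reset: what is moved stays moved. The work goes in short steps, Python scripts to look and compute and a tool call to move; the robot and the scene stay as the last step left them, time stands still between calls to the robot, and variables do not carry over. Pictures are saved under pics/ and viewed, and the job is handed in when it is done.

Besides the shell and the picture viewer there is one more tool, called after "Request:" by a JSON object that holds its "op" and its "data". step_arm: Moves the arm, as the interface text tells. Its arguments: {"type":"object","properties":{"steps":{"type":"array"},"claw":{"type":"number"},"squeeze":{"type":"number"}},"required":["steps"]}

```bash
mkdir -p pics; ls
python3 - <<'E'
from workcell import arm
import cv2,json,numpy as np
s=arm.get_state(); print(s)
for n in ["scene","top","wrist"]:
    c=arm.camera(n); cv2.imwrite(f"pics/{n}0.png",c["pixels"][:,:,::-1])
    print(n,c["fov_y"],c["cx"],c["cy"],np.array(c.get("T",c.get("hand_eye"))).round(4).tolist())
    np.savez(f"{n}0.npz",pix=c["pixels"],fov=c["fov_y"],cx=c["cx"],cy=c["cy"],T=c.get("T",c.get("hand_eye")))
E
```

```text
pics
{'clock': 0.0, 'q': array([-1.29684154,  0.57654128,  0.02486081,  1.4379379 , -0.0150123 ,
        1.12900589, -0.05649565]), 'dq': array([ 0.00109874, -0.00017767, -0.00044154,  0.00056715,  0.0005291 ,
       -0.00094524,  0.00096605]), 'joint_torque': array([-3.74518659e-04, -7.65761876e+01,  2.25000031e+00, -2.85969400e+01,
        1.50995411e-02,  1.28395468e-02, -3.82360759e-05]), 'eef_pos': array([0.23629148, 0.63210242, 0.40382608]), 'orientation': array([ 8.21630549e-01,  5.70019746e-01, -6.75514095e-04,  5.22144733e-04]), 'ft_force': array([ 0.10539404, -0.25083454, -0.46759992]), 'moment': array([-0.0227425 ,  0.02574179, -0.02404263]), 'grip_width': 0.08529441216069962}
scene 46.771275839783016 321.0858162569041 196.06194924215177 [[-0.8222, 0.3505, -0.4485, 1.1029], [0.5691, 0.4889, -0.6611, 0.9036], [-0.0124, -0.7988, -0.6015, 0.8913], [0.0, 0.0, 0.0, 1.0]]
top 51.25839576177435 315.8134712974319 197.88681743321433 [[-0.0027, -0.9951, 0.0984, 0.3406], [-0.9999, 0.0041, 0.0145, -0.021], [-0.0148, -0.0984, -0.995, 1.4974], [0.0, 0.0, 0.0, 1.0]]
wrist 61.641738649637325 321.0724853578126 195.6543814873384 [[1.0, 0.0003, -0.0003, 0.0002], [-0.0002, 0.9507, 0.31, -0.0783], [0.0004, -0.31, 0.9507, 0.0297], [0.0, 0.0, 0.0, 1.0]]
```

View pics/scene0.png

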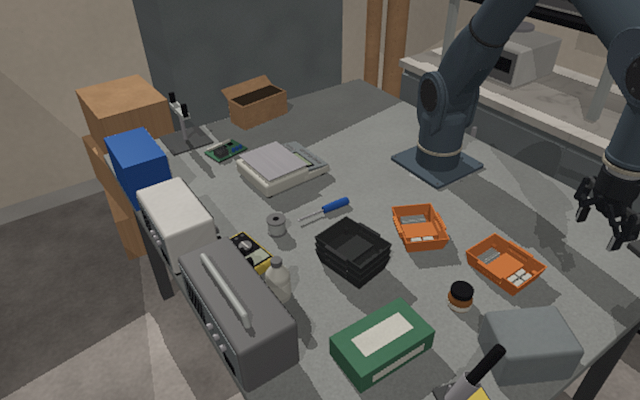

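View pics/top0.png

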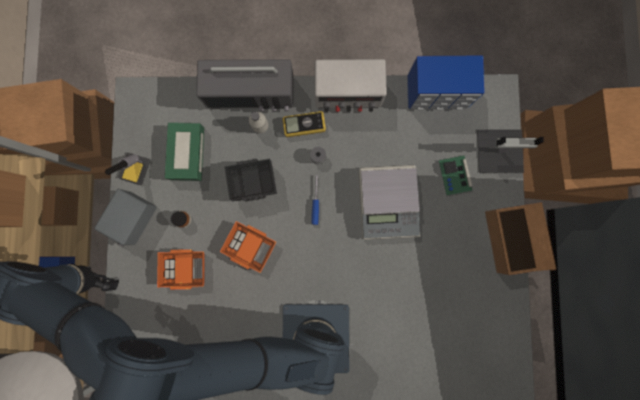

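View pics/wrist0.png

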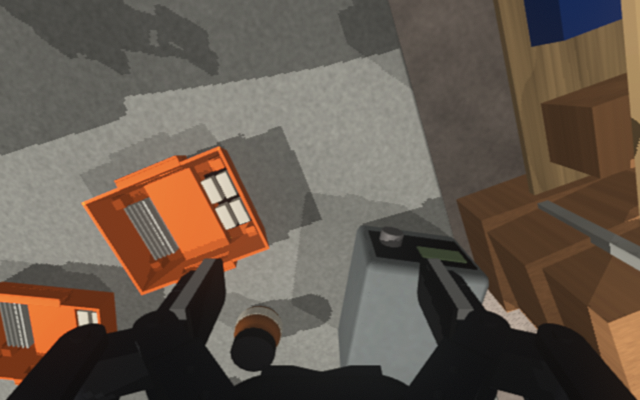

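The black stack is at about (250,180) in the top view and the scale pan at about (390,187). The orange trays are look-alikes. I'll enlarge both for measuring.

Run:
```python
import cv2,numpy as np
im=cv2.imread("pics/top0.png")
a=cv2.resize(im[150:210,215:290],None,fx=8,fy=8,interpolation=cv2.INTER_CUBIC)
a=np.clip(a.astype(float)*1.8,0,255).astype(np.uint8)
cv2.imwrite("pics/c1.png",a)
b=cv2.resize(im[155:250,350:430],None,fx=6,fy=6,interpolation=cv2.INTER_CUBIC);cv2.imwrite("pics/c2.png",b)
im=cv2.imread("pics/scene0.png")
a=cv2.resize(im[205:295,300:405],None,fx=7,fy=6.5,interpolation=cv2.INTER_CUBIC)
a=np.clip(a.astype(float)*2.2,0,255).astype(np.uint8)
cv2.imwrite("pics/c3.png",a)
```

```text
(no output)
```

View pics/c1.png

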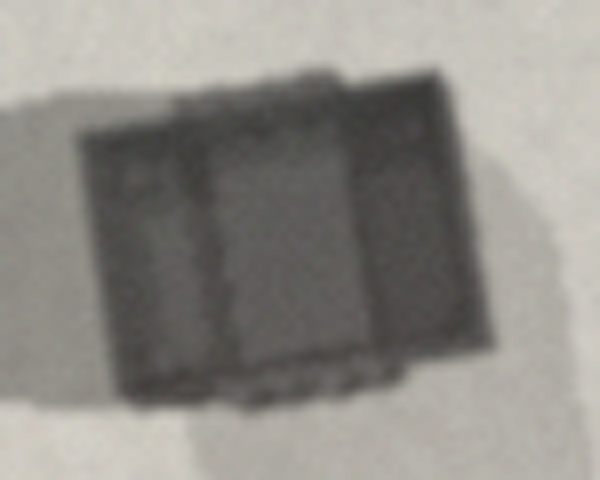

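View pics/c2.png

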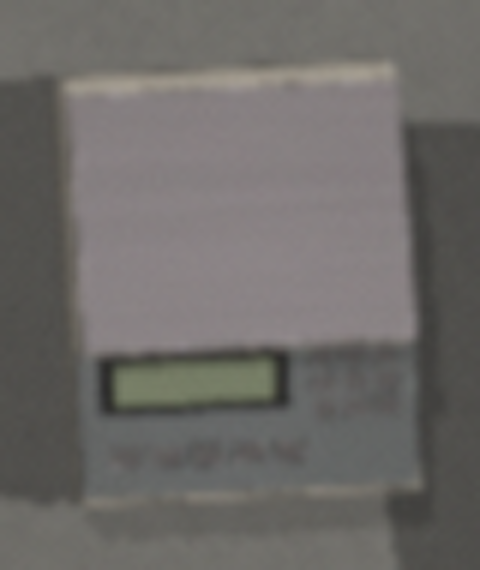

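View pics/c3.png

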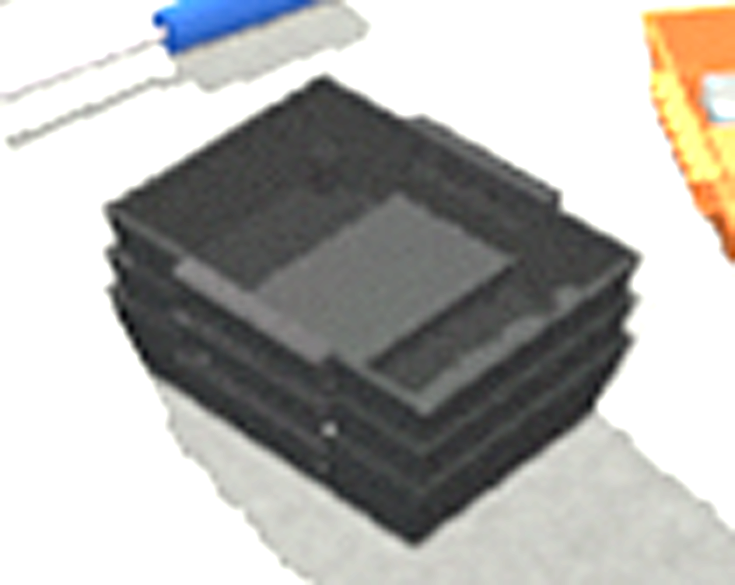

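```bash
cat > h.py <<'E'
import numpy as np,cv2
from scipy.spatial.transform import Rotation as R
def cam(n):
    d=np.load(n); return d
def ray(d,uv,T=None):
    T=d["T"] if T is None else T
    f=200/np.tan(np.radians(float(d["fov"]))/2)
    v=np.array([(uv[0]-d["cx"])/f,(uv[1]-d["cy"])/f,1.])
    return T[:3,3],T[:3,:3]@v
def onz(d,uv,z,T=None):
    o,v=ray(d,uv,T); return o+v*(z-o[2])/v[2]
def proj(d,p,T=None):
    T=d["T"] if T is None else T
    f=200/np.tan(np.radians(float(d["fov"]))/2)
    c=np.linalg.inv(T)@np.append(p,1); return np.array([c[0]/c[2]*f+d["cx"],c[1]/c[2]*f+d["cy"]])
def toolT(s):
    T=np.eye(4);T[:3,:3]=R.from_quat(s["orientation"]).as_matrix();T[:3,3]=s["eef_pos"];return T
E
python3 - <<'E'
from h import *
t=cam("top0.npz");s=cam("scene0.npz")
def rep(n,P):
    P=np.array(P);print(n,P.round(4).tolist(),"c",P.mean(0).round(4))
    for i in range(4):
        e=P[(i+1)%4]-P[i];print("  len",np.linalg.norm(e).round(4),"ang",np.degrees(np.arctan2(e[1],e[0])).round(1))
c1=[(78,135),(440,72),(495,345),(118,395)]
rep("tray top",[onz(t,(215+(u+.5)/8-.5,150+(v+.5)/8-.5),.089) for u,v in c1])
c3=[(105,208),(325,78),(640,258),(425,412)]
rep("tray scene",[onz(s,(300+(u+.5)/7-.5,205+(v+.5)/6.5-.5),.089) for u,v in c3])
im=t["pix"][:,:,::-1].astype(int)
hsv=cv2.cvtColor(t["pix"],cv2.COLOR_RGB2HSV)
c2=[(68,92),(395,78),(415,340),(88,355)]
rep("pan top",[onz(t,(350+(u+.5)/6-.5,155+(v+.5)/6-.5),.07) for u,v in c2])
E
python3 - <<'E'
import cv2
im=cv2.imread("pics/scene0.png")
cv2.imwrite("pics/c4.png",cv2.resize(im[130:205,230:340],None,fx=7,fy=7,interpolation=cv2.INTER_CUBIC))
E
```

```text
tray top [[0.5897, 0.3132, 0.089], [0.6163, 0.1579, 0.089], [0.4983, 0.1335, 0.089], [0.4776, 0.294, 0.089]] c [0.5454 0.2246 0.089 ]
  len 0.1576 ang -80.3
  len 0.1205 ang -168.3
  len 0.1619 ang 97.4
  len 0.1138 ang 9.7
tray scene [[0.6174, 0.1551, 0.089], [0.5024, 0.1376, 0.089], [0.4763, 0.2912, 0.089], [0.591, 0.3109, 0.089]] c [0.5468 0.2237 0.089 ]
  len 0.1164 ang -171.3
  len 0.1558 ang 99.6
  len 0.1164 ang 9.8
  len 0.1581 ang -80.4
pan top [[0.5784, -0.1565, 0.07], [0.5856, -0.3446, 0.07], [0.4345, -0.352, 0.07], [0.4266, -0.1659, 0.07]] c [ 0.5063 -0.2547  0.07  ]
  len 0.1882 ang -87.8
  len 0.1513 ang -177.2
  len 0.1862 ang 92.4
  len 0.1521 ang 3.5
```

View pics/c4.png

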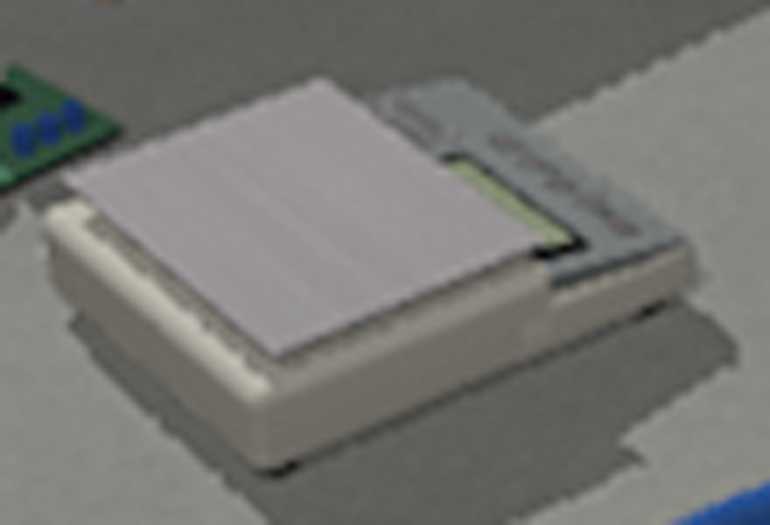

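```bash
cat >> h.py <<'E'
def down(yaw,tilt=0):
    # tool x heading yaw, z down, then tilt (deg) about tray y: positive = gripper body leans to +x
    B=np.array([[1,0,0],[0,-1,0],[0,0,-1.]])
    return R.from_euler('z',yaw,degrees=True)*R.from_euler('y',tilt,degrees=True)*R.from_matrix(B)
def delta(s,pos,rot):
    R0=R.from_quat(s["orientation"])
    return (R0.inv().apply(np.array(pos)-s["eef_pos"])*1000).round(1),(R0.inv()*rot).as_rotvec(degrees=True).round(2)
E
python3 - <<'E'
from h import *
from workcell import arm
s=cam("scene0.npz")
P=np.array([onz(s,(230+(u+.5)/7-.5,130+(v+.5)/7-.5),.07) for u,v in [(70,180),(322,78),(540,245),(280,357)]])
print(P.round(4).tolist(),P.mean(0))
for i in range(4):
        e=P[(i+1)%4]-P[i];print("  len",np.linalg.norm(e).round(4),"ang",np.degrees(np.arctan2(e[1],e[0])).round(1))
print(delta(arm.get_state(),[.546,.224,.40],down(9.6)))
E
```

```text
[[0.5834, -0.3457, 0.07], [0.4364, -0.3586, 0.07], [0.4317, -0.1661, 0.07], [0.5748, -0.1576, 0.07]] [ 0.50657907 -0.25701281  0.07      ]
  len 0.1476 ang -175.0
  len 0.1926 ang 91.4
  len 0.1434 ang 3.4
  len 0.1883 ang -87.4
(array([-273.8,  433. ,    4.4]), array([4.00e-02, 6.00e-02, 5.99e+01]))
```

Request:
{"op": "step_arm", "data": {"steps": [[-20,31,0,0,0,5],[-40,62,0,0,0,10],[-62,98,0,0,0,15],[-84,134,0,0,0,20],[-106,170,0,0,0,25],[-128,206,0,0,0,30],[-150,242,0,0,0,35],[-172,278,0,0,0,40],[-194,314,0,0,0,45],[-216,350,0,0,0,50],[-238,384,0,0,0,55],[-256,410,2,0,0,58]], "claw": 0, "squeeze": 20}}

```text
clock: 1.15
eef_pos: [0.5323, 0.2461, 0.403]
orientation: [0.995, 0.097, 0.001, 0.0]
ft_force: [0.7, -0.1, -0.2]
grip_width: 0.0854
```

Run:
```python
from h import *
from workcell import arm
print(delta(arm.get_state(),[.546,.224,.38],down(9.6)))
```

```text
(array([ 9.1, 24.3, 23.1]), array([ 0.04, -0.06,  1.54]))
```

Request:
{"op": "step_arm", "data": {"steps": [[6,16,15,0,0,1],[9,24,23,0,0,1.5],[9,24,23,0,0,1.5],[9,24,23,0,0,1.5],[9,24,23,0,0,1.5]]}}

```text
clock: 1.57
eef_pos: [0.5436, 0.2291, 0.3799]
orientation: [0.996, 0.089, -0.0, -0.001]
ft_force: [-1.1, 0.1, -0.5]
grip_width: 0.0852
```

```bash
cat >> h.py <<'E'
def snap(n,tag):
    from workcell import arm
    s=arm.get_state(); c=arm.camera(n)
    cv2.imwrite(f"pics/{tag}.png",c["pixels"][:,:,::-1])
    T=np.array(c["T"]) if "T" in c else toolT(s)@np.array(c["hand_eye"])
    np.savez(f"{tag}.npz",pix=c["pixels"],fov=c["fov_y"],cx=c["cx"],cy=c["cy"],T=T)
    return s
E
python3 - <<'E'
from h import *
s=snap("wrist","w1"); print(s["eef_pos"],s["orientation"],s["ft_force"])
a=cv2.imread("pics/w1.png");cv2.imwrite("pics/w1b.png",np.clip(a*2.0,0,255).astype(np.uint8))
E
```

```text
[0.54360213 0.22914073 0.37985246] [ 9.96054151e-01  8.87456095e-02 -2.91063865e-04 -5.10599657e-04] [-1.05462059  0.09787343 -0.48639346]
```

View pics/w1b.png

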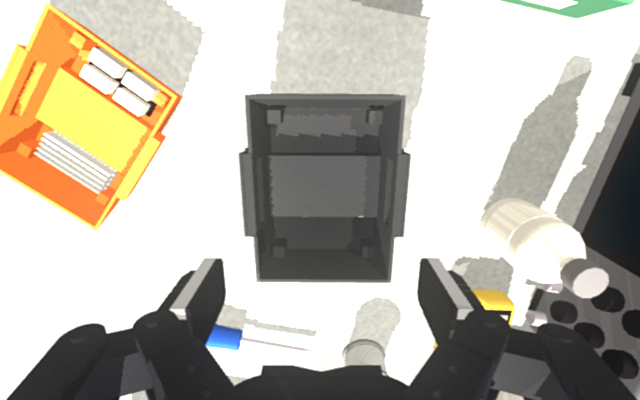

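The top tray fills the middle of the wrist view: rim about (248..405, 95..282), handles at left (248,195) and right (400,193). I'll enlarge this to measure it.

Run:
```python
from h import *
a=cv2.imread("pics/w1.png")[85:295,230:420]
b=cv2.resize(a,None,fx=4,fy=2.8,interpolation=cv2.INTER_CUBIC)
cv2.imwrite("pics/w1c.png",np.clip(b*3.0,0,255).astype(np.uint8))
```

```text
(no output)
```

View pics/w1c.png

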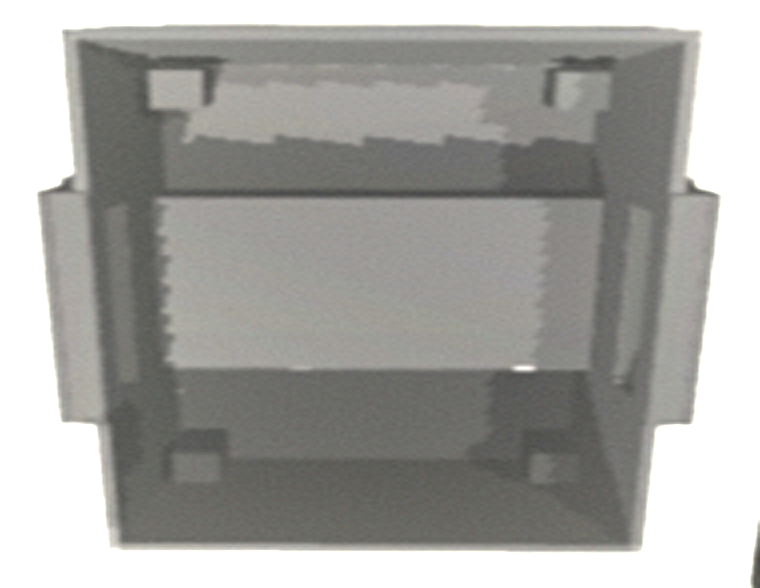

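Run:
```python
from h import *
d=cam("w1.npz")
f=lambda u,v:onz(d,(230+(u+.5)/4-.5,85+(v+.5)/2.8-.5),.089)
C=np.array([f(*p) for p in [(65,32),(700,33),(640,548),(113,547)]])
print(C.round(4).tolist(),C.mean(0).round(4))
for i in range(4):
    e=C[(i+1)%4]-C[i];print("  len",np.linalg.norm(e).round(4),"ang",np.degrees(np.arctan2(e[1],e[0])).round(2))
for n,ps in dict(Lout=[(40,192),(62,420)],Lin=[(87,192),(104,420)],Rout=[(718,195),(690,422)],Rin=[(670,192),(655,420)]).items():
    P=np.array([f(*p) for p in ps]);print(n,P.round(4).tolist(),P.mean(0).round(4),np.linalg.norm(P[1]-P[0]).round(4))
```

```text
[[0.4765, 0.2906, 0.089], [0.5933, 0.3113, 0.089], [0.6199, 0.1561, 0.089], [0.5041, 0.1356, 0.089]] [0.5484 0.2234 0.089 ]
  len 0.1187 ang 10.07
  len 0.1575 ang -80.26
  len 0.1176 ang -169.96
  len 0.1574 ang 100.12
Lout [[0.4763, 0.2467, 0.089], [0.4881, 0.1776, 0.089]] [0.4822 0.2122 0.089 ] 0.0701
Lin [[0.4854, 0.2483, 0.089], [0.4969, 0.1792, 0.089]] [0.4912 0.2138 0.089 ] 0.0701
Rout [[0.6078, 0.2695, 0.089], [0.6199, 0.2007, 0.089]] [0.6139 0.2351 0.089 ] 0.0698
Rin [[0.5983, 0.2687, 0.089], [0.6124, 0.2, 0.089]] [0.6054 0.2343 0.089 ] 0.0701
```

```bash
cat >> h.py <<'E'
YAW=9.95
A=np.array([.4866,.2129,.089]);B=np.array([.6096,.2345,.089])
def tcp(rim,depth,yaw,tilt):
    r=down(yaw,tilt); return rim-r.apply([0,0,1])*(.173-depth),r
E
python3 - <<'E'
from h import *
from workcell import arm
s=arm.get_state(); print(s["eef_pos"],s["orientation"],s["dq"].round(3))
p,r=tcp(A,-.04,YAW,-12); print(p,r.as_quat(),delta(s,p,r))
p,r=tcp(A,.0185,YAW,-12); print(p,delta(s,p,r))
E
```

```text
[0.54361179 0.22916875 0.38004812] [ 9.96048081e-01  8.88140281e-02 -5.21170361e-05 -5.33906629e-04] [ 0.    -0.002  0.006  0.     0.002 -0.001  0.001]
[0.44298091 0.20524802 0.29734544] [ 0.99077517  0.086246    0.10413467 -0.00906482] (array([-103.3,    5.8,   82.7]), array([-0.09, 12.  ,  0.23]))
[0.4549608  0.20734962 0.2401238 ] (array([-91.1,   5.9, 139.9]), array([-0.09, 12.  ,  0.23]))
```

Request:
{"op": "step_arm", "data": {"steps": [[-30,2,25,0,4,0],[-65,4,50,0,8,0],[-95,5,75,0,11,0.2],[-103,6,83,0,12,0.2],[-103,6,83,0,12,0.2],[-103,6,83,0,12,0.2],[-103,6,83,0,12,0.2],[-103,6,83,0,12,0.2]], "claw": 0.62}}

```text
clock: 2.28
eef_pos: [0.4454, 0.2043, 0.2978]
orientation: [0.991, 0.085, 0.105, -0.01]
ft_force: [0.2, 0.7, 0.2]
grip_width: 0.0323
```

Run:
```python
from h import *
s=snap("wrist","w2"); print(s["eef_pos"],s["orientation"],s["ft_force"],s["grip_width"])
p,r=tcp(A,-.04,YAW,-12); print(delta(s,p,r))
a=cv2.imread("pics/w2.png");cv2.imwrite("pics/w2b.png",np.clip(a*2.0,0,255).astype(np.uint8))
```

```text
[0.44544131 0.20433264 0.29776161] [ 0.99073523  0.08516747  0.10533281 -0.00975765] [0.16055254 0.74268739 0.18222403] 0.03225030867127282
(array([-2.3, -1.3, -0.1]), array([-0.05, -0.14, -0.13]))
```

View pics/w2b.png

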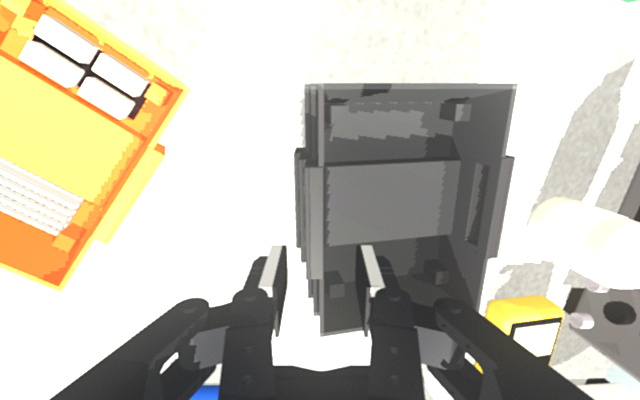

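Run:
```python
from h import *
a=cv2.imread("pics/w2.png")[75:345,260:530]
b=cv2.resize(a,None,fx=2.9,fy=2.2,interpolation=cv2.INTER_CUBIC)
cv2.imwrite("pics/w2c.png",np.clip(b*3.0,0,255).astype(np.uint8))
```

```text
(no output)
```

View pics/w2c.png

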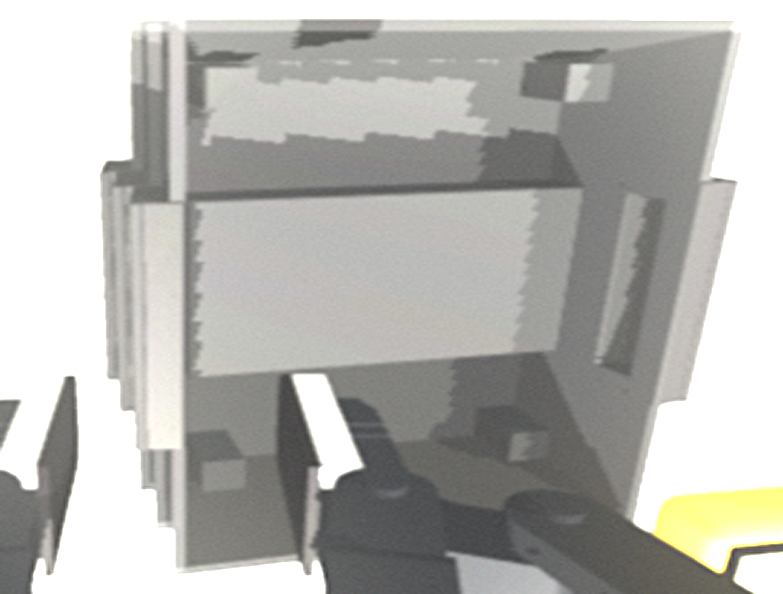

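Run:
```python
from h import *
d=cam("w2.npz")
f=lambda u,v:onz(d,(260+(u+.5)/2.9-.5,75+(v+.5)/2.2-.5),.089)
P=np.array([f(*p) for p in [(133,203),(145,450),(185,450),(184,203)]]);print(P.round(4).tolist(),P.mean(0).round(4))
C=np.array([f(*p) for p in [(168,22),(738,22),(180,572)]]);print(C.round(4).tolist(),(C[1]+C[2])/2)
```

```text
[[0.4761, 0.2469, 0.089], [0.4899, 0.1766, 0.089], [0.4987, 0.1769, 0.089], [0.486, 0.2481, 0.089]] [0.4877 0.2121 0.089 ]
[[0.4756, 0.2908, 0.089], [0.5923, 0.3112, 0.089], [0.5049, 0.1352, 0.089]] [0.54857922 0.2231955  0.089     ]
```

```bash
sed -i 's/^A=.*/A=np.array([.4871,.2126,.089]);B=np.array([.6096,.2345,.089])/' h.py
python3 - <<'E'
from h import *
from workcell import arm
s=arm.get_state()
for dp in (-.005,.0185):
  p,r=tcp(A,dp,YAW,-12); print(delta(s,p,r))
E
```

```text
(array([-1.7, -1.2, 34.9]), array([-0.04, -0.12, -0.15]))
(array([-1.8, -1.1, 58.4]), array([-0.04, -0.12, -0.15]))
```

Request:
{"op": "step_arm", "data": {"steps": [[-1.8,-1,12,0,-0.1,-0.1],[-1.8,-1,24,0,-0.1,-0.1],[-1.8,-1,35,0,-0.1,-0.1],[-1.8,-1,35,0,-0.1,-0.1],[-1.8,-1,35,0,-0.1,-0.1],[-1.8,-1,35,0,-0.1,-0.1]]}}

```text
clock: 2.83
eef_pos: [0.4497, 0.2053, 0.2626]
orientation: [0.991, 0.086, 0.104, -0.009]
ft_force: [-0.3, -0.1, -0.7]
grip_width: 0.0329
```

Run:
```python
from h import *
from workcell import arm
s=arm.get_state();print(s["ft_force"])
p,r=tcp(A,.0185,YAW,-12); print(delta(s,p,r))
```

```text
[-0.3136252 -0.0619875 -0.7300783]
(array([ 1.2, -0.7, 23.3]), array([ 0.01,  0.06, -0.08]))
```

Request:
{"op": "step_arm", "data": {"steps": [[1.2,-0.7,6,0,0,0],[1.2,-0.7,12,0,0,0],[1.2,-0.7,18,0,0,0],[1.2,-0.7,23,0,0,0],[1.2,-0.7,23,0,0,0],[1.2,-0.7,23,0,0,0],[1.2,-0.7,23,0,0,0],[1.2,-0.7,23,0,0,0]]}}

```text
clock: 3.5
eef_pos: [0.455, 0.207, 0.24]
orientation: [0.991, 0.086, 0.103, -0.009]
ft_force: [-0.2, 0.1, 0.5]
grip_width: 0.0327
```

Run:
```python
from h import *
s=snap("wrist","w3");print(s["ft_force"],s["dq"].round(3))
p,r=tcp(A,.0185,YAW,-12); print(delta(s,p,r))
a=cv2.imread("pics/w3.png");cv2.imwrite("pics/w3b.png",np.clip(a*2.5,0,255).astype(np.uint8))
```

```text
[-0.20793103  0.06312868  0.47097572] [-0.    -0.003 -0.    -0.001 -0.002 -0.002 -0.   ]
(array([ 0.5,  0. , -0. ]), array([ 0.01,  0.09, -0.06]))
```

View pics/w3b.png

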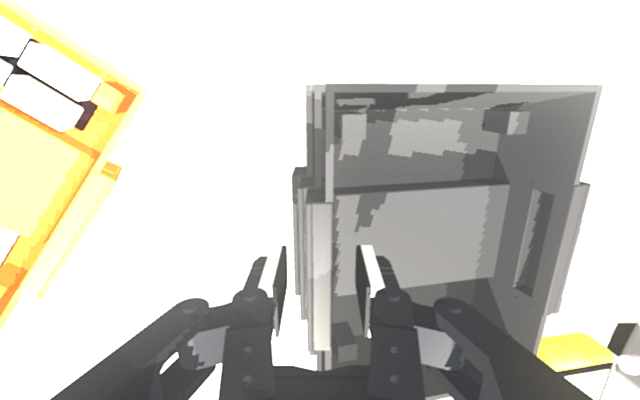

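Handle a's pull sits centred between the pads (pads at columns 286 and 357, handle at about 310–330). I'll close gradually and watch the force.

Request:
{"op": "step_arm", "data": {"steps": [[0.3,0,0,0,0,0],[0.3,0,0,0,0,0],[0.3,0,0,0,0,0],[0.3,0,0,0,0,0]], "claw": 0.82}}

```text
clock: 3.88
eef_pos: [0.4553, 0.2071, 0.24]
orientation: [0.991, 0.086, 0.103, -0.009]
ft_force: [-0.1, -0.3, -0.5]
grip_width: 0.0154
```

Request:
{"op": "step_arm", "data": {"steps": [[0,0,0,0,0,0],[0,0,0,0,0,0],[0,0,0,0,0,0]], "claw": 0.855}}

```text
clock: 4.13
eef_pos: [0.4551, 0.2071, 0.2399]
orientation: [0.991, 0.086, 0.103, -0.009]
ft_force: [-0.9, -0.2, 0.5]
grip_width: 0.0127
```

Request:
{"op": "step_arm", "data": {"steps": [[0,0,0,0,0,0],[0,0,0,0,0,0],[0,0,0,0,0,0]], "claw": 0.868}}

```text
clock: 4.38
eef_pos: [0.4551, 0.207, 0.2398]
orientation: [0.991, 0.086, 0.103, -0.009]
ft_force: [-1.7, 0.2, 0.4]
grip_width: 0.0114
```

Request:
{"op": "step_arm", "data": {"steps": [[0,0,0,0,0,0],[0,0,0,0,0,0],[0,0,0,0,0,0],[0,0,0,0,0,0]], "claw": 0.95, "squeeze": 25}}

```text
clock: 4.72
eef_pos: [0.4552, 0.2071, 0.2399]
orientation: [0.991, 0.086, 0.103, -0.009]
ft_force: [-0.8, 0.7, 0.1]
grip_width: 0.0105
```

```bash
cat >> h.py <<'E'
def tip(s,end,th,slide,lift=0.,C=np.array([.5482,.2234,.044])):
    """end=-1 raise -x handle, +1 raise +x. pivot = lower edge at other end. returns tool-frame rows"""
    ex=R.from_euler('z',YAW,degrees=True)
    piv=C+ex.apply([-end*.0505,0,0])
    rot=R.from_rotvec(ex.apply([0,-end*np.radians(th),0]))
    T0=s["eef_pos"]
    p=piv+rot.apply(T0-piv)+ex.apply([end*slide,0,lift])
    return delta(s,p,rot*R.from_quat(s["orientation"]))
E
python3 - <<'E'
from h import *
from workcell import arm
s=arm.get_state()
for th in (.5,1,1.5,2):print(th,tip(s,-1,th,th/17*.006))
E
```

```text
0.5 (array([ 1.8, -0. , -0.9]), array([-0. , -0.5, -0. ]))
1 (array([ 3.5, -0. , -1.8]), array([-0., -1., -0.]))
1.5 (array([ 5.3, -0. , -2.7]), array([-0. , -1.5, -0. ]))
2 (array([ 7.1, -0. , -3.5]), array([-0., -2., -0.]))
```

Request:
{"op": "step_arm", "data": {"steps": [[0.6,0,-0.3,0,-0.17,0],[1.2,0,-0.6,0,-0.33,0],[1.8,0,-0.9,0,-0.5,0],[1.8,0,-0.9,0,-0.5,0],[1.8,0,-0.9,0,-0.5,0]]}}

```text
clock: 5.13
eef_pos: [0.457, 0.2074, 0.2412]
orientation: [0.991, 0.086, 0.099, -0.009]
ft_force: [-0.2, 0.3, -1.9]
grip_width: 0.0104
```

Request:
{"op": "step_arm", "data": {"steps": [[0.6,0,-0.3,0,-0.17,0],[1.2,0,-0.6,0,-0.33,0],[1.8,0,-0.9,0,-0.5,0],[1.8,0,-0.9,0,-0.5,0],[1.8,0,-0.9,0,-0.5,0]]}}

```text
clock: 5.55
eef_pos: [0.4584, 0.2076, 0.2424]
orientation: [0.992, 0.086, 0.095, -0.008]
ft_force: [0.5, 0.0, -2.7]
grip_width: 0.0104
```

Request:
{"op": "step_arm", "data": {"steps": [[0,0,0,0,0,0]]}}

```text
clock: 5.63
eef_pos: [0.4584, 0.2076, 0.2424]
orientation: [0.992, 0.086, 0.095, -0.008]
ft_force: [1.1, 0.8, -2.7]
grip_width: 0.0101
```

Request:
{"op": "step_arm", "data": {"steps": [[0.5,0,-0.2,0,-0.13,0],[1.0,0,-0.5,0,-0.27,0],[1.4,0,-0.7,0,-0.4,0],[1.4,0,-0.7,0,-0.4,0]]}}

```text
clock: 5.97
eef_pos: [0.4598, 0.2079, 0.2433]
orientation: [0.992, 0.086, 0.091, -0.008]
ft_force: [2.4, 1.2, -5.0]
grip_width: 0.0104
```

Request:
{"op": "step_arm", "data": {"steps": [[0,0,0,0,0,0]]}}

```text
clock: 6.05
eef_pos: [0.4597, 0.2079, 0.2433]
orientation: [0.992, 0.086, 0.091, -0.008]
ft_force: [2.4, 0.9, -4.9]
grip_width: 0.0104
```

Run:
```python
from h import *
s=snap("wrist","w4");print(s["ft_force"],s["moment"],s["eef_pos"])
d=cam("w3.npz")["pix"][:,:,::-1]; a=cam("w4.npz")["pix"][:,:,::-1]
o=np.hstack([d[70:370,280:620],a[70:370,280:620]])
cv2.imwrite("pics/w4b.png",np.clip(o.astype(float)*2.5,0,255).astype(np.uint8))
```

```text
[ 2.41611711  0.89522378 -4.93442184] [ 0.00989728 -0.06682014 -0.04880979] [0.45970916 0.20786424 0.24332633]
```

View pics/w4b.png

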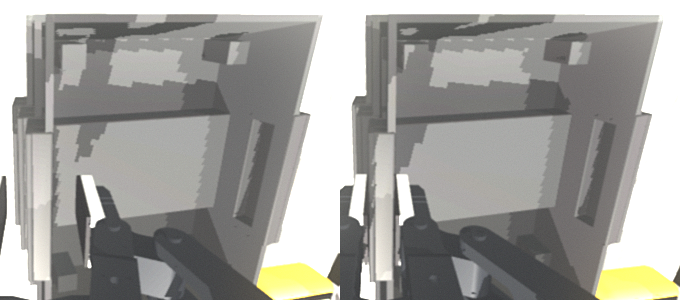

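Force climbs to about 5 N at 1.4° (a free tray would need at most 1 N), so the -x end looks locked. I'll lower it back and test the +x end.

Request:
{"op": "step_arm", "data": {"steps": [[-1.0,0,0.5,0,0.27,0],[-2,0,1.0,0,0.55,0],[-3,0,1.5,0,0.85,0],[-4,0,2.0,0,1.12,0],[-5,0,2.4,0,1.4,0],[-5,0,2.4,0,1.4,0],[-5,0,2.4,0,1.4,0]]}}

```text
clock: 6.68
eef_pos: [0.4549, 0.207, 0.24]
orientation: [0.991, 0.086, 0.103, -0.009]
ft_force: [-1.0, -0.5, 0.4]
grip_width: 0.0105
```

Run:
```python
from h import *
from workcell import arm
s=arm.get_state();print(s["ft_force"],s["moment"],s["eef_pos"])
p,r=tcp(A,.0185,YAW,-12); print(delta(s,p,r))
```

```text
[-0.9582439  -0.46777162  0.3755666 ] [-0.11301851  0.43737779  0.0167066 ] [0.45489486 0.20698749 0.24002814]
(array([0.6, 0. , 0. ]), array([ 0.01,  0.13, -0.04]))
```

Back to the start pose. I'll open and retreat along the tool axis.

Request:
{"op": "step_arm", "data": {"steps": [[0.2,0,0,0,0,0],[0.2,0,0,0,0,0],[0.2,0,0,0,0,0]], "claw": 0.62, "squeeze": 25}}

```text
clock: 6.93
eef_pos: [0.4555, 0.2071, 0.2402]
orientation: [0.991, 0.086, 0.103, -0.009]
ft_force: [0.2, 0.4, -0.7]
grip_width: 0.0327
```

Request:
{"op": "step_arm", "data": {"steps": [[0,0,-10,0,0,0],[0,0,-30,0,0,0],[0,0,-60,0,0,0],[0,0,-90,0,0,0],[0,0,-100,0,0,0],[0,0,-100,0,0,0]]}}

```text
clock: 7.43
eef_pos: [0.4351, 0.2036, 0.3411]
orientation: [0.991, 0.086, 0.105, -0.01]
ft_force: [0.9, -0.0, 0.2]
grip_width: 0.0321
```

Run:
```python
from h import *
from workcell import arm
s=arm.get_state();print(s["ft_force"],s["eef_pos"])
p,r=tcp(B,-.06,YAW,12); print(p,delta(s,p,r))
```

```text
[ 0.86878329 -0.0237405   0.24811103] [0.4351171  0.20356374 0.34109125]
[0.65731478 0.24287048 0.31690839] (array([215.5,  -0.4,  71.1]), array([ -0.15, -24.15,  -0.04]))
```

Request:
{"op": "step_arm", "data": {"steps": [[30,0,8,0,-4,0],[65,0,18,0,-8,0],[100,0,30,0,-12,0],[135,0,42,0,-16,0],[170,0,54,0,-20,0],[200,0,65,0,-23,0],[215,0,71,0,-24.1,0],[215,0,71,0,-24.1,0],[215,0,71,0,-24.1,0],[215,0,71,0,-24.1,0]]}}

```text
clock: 8.27
eef_pos: [0.656, 0.242, 0.3123]
orientation: [0.991, 0.086, -0.106, 0.009]
ft_force: [-0.5, -0.2, -0.8]
grip_width: 0.0323
```

Run:
```python
from h import *
s=snap("wrist","w5"); print(s["eef_pos"],s["ft_force"])
t=cam("top0.npz");print("bottle",onz(t,(258,122),.06))
p,r=tcp(B,-.005,YAW,12); print(delta(s,p,r))
a=cv2.imread("pics/w5.png")[60:360,120:440]
cv2.imwrite("pics/w5b.png",np.clip(cv2.resize(a,None,fx=2.5,fy=2,interpolation=cv2.INTER_CUBIC)*2.5,0,255).astype(np.uint8))
```

```text
[0.6560055  0.24204086 0.31230307] [-0.51381109 -0.23466962 -0.76130185]
bottle [0.75330122 0.20361015 0.06      ]
(array([ 0.7, -0.6, 50.2]), array([-0.01,  0.26, -0.06]))
```

View pics/w5b.png

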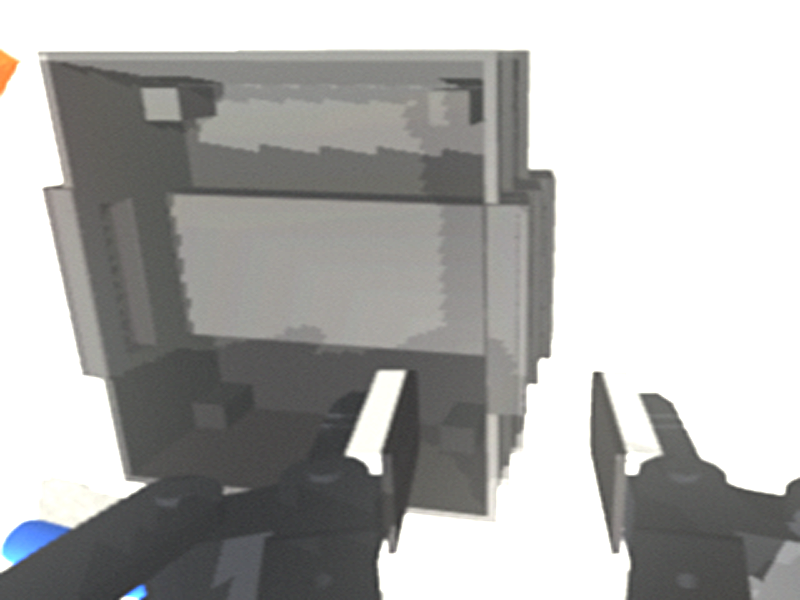

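Run:
```python
from h import *
d=cam("w5.npz")
f=lambda u,v:onz(d,(120+(u+.5)/2.5-.5,60+(v+.5)/2-.5),.089)
P=np.array([f(*p) for p in [(528,206),(524,414),(490,413),(487,204)]]);print(P.round(4).tolist(),P.mean(0).round(4))
C=np.array([f(*p) for p in [(42,54),(497,52),(493,518),(128,479)]]);print(C.round(4).tolist(),(C[0]+C[2])/2)
```

```text
[[0.609, 0.2697, 0.089], [0.6207, 0.2, 0.089], [0.6117, 0.1977, 0.089], [0.599, 0.2681, 0.089]] [0.6101 0.2339 0.089 ]
[[0.4771, 0.2907, 0.089], [0.594, 0.3117, 0.089], [0.6195, 0.1563, 0.089], [0.5042, 0.1348, 0.089]] [0.54832437 0.22351098 0.089     ]
```

Request:
{"op": "step_arm", "data": {"steps": [[0.9,0,15,0,0.2,0],[0.9,0,30,0,0.2,0],[0.9,0,45,0,0.2,0],[0.9,0,50,0,0.2,0],[0.9,0,50,0,0.2,0],[0.9,0,50,0,0.2,0]]}}

```text
clock: 8.82
eef_pos: [0.6469, 0.2408, 0.2647]
orientation: [0.991, 0.086, -0.104, 0.009]
ft_force: [0.4, 0.6, 0.1]
grip_width: 0.0326
```

```bash
sed -i 's/B=np.array(.*/B=np.array([.6100,.2342,.089])/' h.py
python3 - <<'E'
from h import *
from workcell import arm
s=arm.get_state();print(s["ft_force"])
p,r=tcp(B,.0185,YAW,12); print(delta(s,p,r))
E
```

```text
[0.42841068 0.6161989  0.14175369]Traceback (most recent call last):
  File "<stdin>", line 4, in <module>
  File "h.py", line 35, in tcp
    r=down(yaw,tilt); return rim-r.apply([0,0,1])*(.173-depth),r
  File "h.py", line 21, in down
    return R.from_euler('z',yaw,degrees=True)*R.from_euler('y',tilt,degrees=True)*R.from_matrix(B)
                                                                                  ~~~~~~~~~~~~~^^^
  File "scipy/spatial/transform/_rotation.pyx", line 1128, in scipy.spatial.transform._rotation.Rotation.from_matrix
ValueError: Expected `matrix` to have shape (3, 3) or (N, 3, 3), got (3,)
```

```bash
sed -i 's/^    B=np.array.*/    B=np.array([[1,0,0],[0,-1,0],[0,0,-1.]])/' h.py; grep -n "B=np" h.py
python3 - <<'E'
from h import *
from workcell import arm
s=arm.get_state();print(s["ft_force"])
p,r=tcp(B,.0185,YAW,12); print(delta(s,p,r))
E
```

```text
20:    B=np.array([[1,0,0],[0,-1,0],[0,0,-1.]])
33:A=np.array([.4871,.2126,.089]);B=np.array([.6100,.2342,.089])
[0.42841068 0.6161989  0.14175369]
(array([-0.2,  0.1, 25.2]), array([-0.02, -0.04, -0.03]))
```

Request:
{"op": "step_arm", "data": {"steps": [[-0.2,0,6,0,0,0],[-0.2,0,12,0,0,0],[-0.2,0,18,0,0,0],[-0.2,0,23,0,0,0],[-0.2,0,25,0,0,0],[-0.2,0,25,0,0,0],[-0.2,0,25,0,0,0],[-0.2,0,25,0,0,0]]}}

```text
clock: 9.48
eef_pos: [0.642, 0.2396, 0.2395]
orientation: [0.991, 0.086, -0.104, 0.009]
ft_force: [0.1, 0.2, -0.5]
grip_width: 0.0324
```

Run:
```python
from h import *
s=snap("wrist","w6");print(s["ft_force"])
p,r=tcp(B,.0185,YAW,12); print(delta(s,p,r))
a=cv2.imread("pics/w6.png");cv2.imwrite("pics/w6b.png",np.clip(a*2.5,0,255).astype(np.uint8))
```

```text
[ 0.06811371  0.178111   -0.53310486]
(array([-0.5, -0.2, -0.5]), array([-0.01, -0.02, -0.05]))
```

View pics/w6b.png

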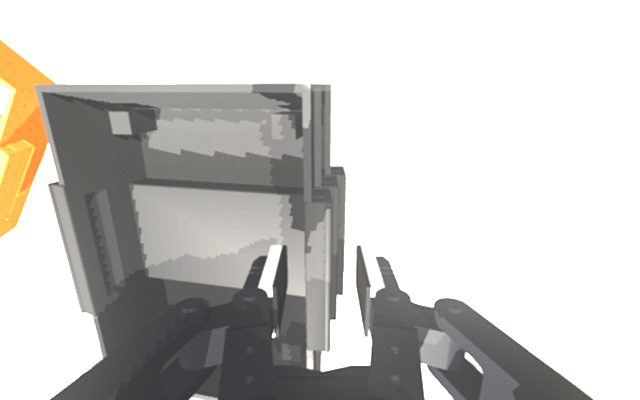

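Handle b spans columns 306–329, with the pads at 286 and 357, so it sits about 1–1.5 mm to tool -x. I'll nudge -0.7 mm and close gently.

Request:
{"op": "step_arm", "data": {"steps": [[-0.8,0,-0.3,0,0,0],[-0.8,0,-0.3,0,0,0],[-0.8,0,-0.3,0,0,0],[-0.8,0,-0.3,0,0,0]], "claw": 0.82}}

```text
clock: 9.87
eef_pos: [0.6412, 0.2395, 0.2399]
orientation: [0.991, 0.086, -0.104, 0.009]
ft_force: [0.3, -1.0, -1.2]
grip_width: 0.0154
```

Request:
{"op": "step_arm", "data": {"steps": [[0,0,0,0,0,0],[0,0,0,0,0,0],[0,0,0,0,0,0]], "claw": 0.855}}

```text
clock: 10.12
eef_pos: [0.6411, 0.2395, 0.2398]
orientation: [0.991, 0.086, -0.104, 0.009]
ft_force: [0.4, -0.4, -0.5]
grip_width: 0.0122
```

Request:
{"op": "step_arm", "data": {"steps": [[0,0,0,0,0,0],[0,0,0,0,0,0],[0,0,0,0,0,0]], "claw": 0.868}}

```text
clock: 10.37
eef_pos: [0.641, 0.2395, 0.2398]
orientation: [0.991, 0.086, -0.104, 0.009]
ft_force: [-0.8, -1.1, 0.4]
grip_width: 0.011
```

Request:
{"op": "step_arm", "data": {"steps": [[0,0,0,0,0,0],[0,0,0,0,0,0],[0,0,0,0,0,0],[0,0,0,0,0,0]], "claw": 0.95, "squeeze": 30}}

```text
clock: 10.7
eef_pos: [0.6411, 0.2395, 0.2399]
orientation: [0.991, 0.086, -0.104, 0.009]
ft_force: [-0.6, -1.0, 2.1]
grip_width: 0.0103
```

Run:
```python
from h import *
from workcell import arm
s=arm.get_state();print(s["ft_force"],s["moment"])
np.savez("gripB.npz",eef_pos=s["eef_pos"],orientation=s["orientation"])
for th in (.5,1,1.5,2,4,6,8,10,12,14,17):print(th,tip(s,1,th,th/17*.006))
```

```text
[-0.55975504 -0.97222301  2.09345805] [-0.06361606  0.102739    0.02174303]
0.5 (array([-1.8,  0. , -0.9]), array([ 0. ,  0.5, -0. ]))
1 (array([-3.5,  0. , -1.8]), array([ 0.,  1., -0.]))
1.5 (array([-5.3,  0. , -2.7]), array([ 0. ,  1.5, -0. ]))
2 (array([-7.1,  0. , -3.5]), array([ 0.,  2., -0.]))
4 (array([-14.3,   0. ,  -6.8]), array([ 0.,  4., -0.]))
6 (array([-21.7,   0. ,  -9.8]), array([ 0.01,  6.  , -0.  ]))
8 (array([-29.1,   0. , -12.5]), array([ 0.01,  8.  , -0.  ]))
10 (array([-36.6,   0. , -14.9]), array([ 0.01, 10.  , -0.  ]))
12 (array([-44.2,   0. , -17. ]), array([ 1.0e-02,  1.2e+01, -0.0e+00]))
14 (array([-51.8,   0. , -18.8]), array([ 1.0e-02,  1.4e+01, -0.0e+00]))
17 (array([-63.4,   0.1, -21.1]), array([ 1.0e-02,  1.7e+01, -0.0e+00]))
```

Request:
{"op": "step_arm", "data": {"steps": [[-0.6,0,-0.3,0,0.17,0],[-1.2,0,-0.6,0,0.33,0],[-1.8,0,-0.9,0,0.5,0],[-1.8,0,-0.9,0,0.5,0],[-1.8,0,-0.9,0,0.5,0]]}}

```text
clock: 11.12
eef_pos: [0.6396, 0.2392, 0.241]
orientation: [0.991, 0.086, -0.1, 0.009]
ft_force: [-0.3, -0.1, -0.3]
grip_width: 0.0107
```

Request:
{"op": "step_arm", "data": {"steps": [[-0.6,0,-0.3,0,0.17,0],[-1.2,0,-0.6,0,0.33,0],[-1.8,0,-0.9,0,0.5,0],[-1.8,0,-0.9,0,0.5,0],[-1.8,0,-0.9,0,0.5,0]]}}

```text
clock: 11.53
eef_pos: [0.638, 0.2389, 0.2424]
orientation: [0.992, 0.086, -0.095, 0.008]
ft_force: [0.1, -0.5, -1.7]
grip_width: 0.0103
```

Request:
{"op": "step_arm", "data": {"steps": [[-0.6,0,-0.3,0,0.17,0],[-1.2,0,-0.6,0,0.33,0],[-1.8,0,-0.9,0,0.5,0],[-1.8,0,-0.9,0,0.5,0],[-1.8,0,-0.9,0,0.5,0]]}}

```text
clock: 11.95
eef_pos: [0.6365, 0.2387, 0.2436]
orientation: [0.992, 0.086, -0.091, 0.008]
ft_force: [-0.6, -0.9, -0.5]
grip_width: 0.0103
```

The +x end comes up at about 1 N with no rise, so it is free and the lock is at -x. I'll keep tipping by handle b.

```bash
cat >> h.py <<'E'
class _S(dict): pass
def tipabs(s,th0,ths):
    """rows from current pose (tilt th0 already) to tilt ths, relative to gripB reference"""
    g=np.load("gripB.npz")
    ex=R.from_euler('z',YAW,degrees=True)
    piv=np.array([.5482,.2234,.044])+ex.apply([-.0505,0,0])
    for th,sl,lift in ths:
        rot=R.from_rotvec(ex.apply([0,-np.radians(th),0]))
        p=piv+rot.apply(g["eef_pos"]-piv)+ex.apply([sl,0,lift])
        a,b=delta(s,p,rot*R.from_quat(g["orientation"]))
        print(th,sl,lift,a.tolist(),b.tolist())
E
python3 - <<'E'
from h import *
from workcell import arm
s=arm.get_state();print(s["ft_force"],s["moment"])
tipabs(s,0,[(t,t/17*.006,0) for t in (1.5,3,4,5,6,7,8)])
E
```

```text
[-0.61626469 -0.87609802 -0.51507505] [ 0.02340368 -0.18678334 -0.0377265 ]
1.5 0.0005294117647058824 0 [0.1, 0.0, 0.0] [-0.0, -0.02, -0.0]
3 0.0010588235294117648 0 [-5.3, 0.0, -2.6] [0.0, 1.48, -0.0]
4 0.001411764705882353 0 [-8.8, 0.0, -4.3] [0.0, 2.48, -0.0]
5 0.0017647058823529412 0 [-12.4, 0.0, -6.0] [0.0, 3.48, -0.0]
6 0.0021176470588235297 0 [-16.1, 0.0, -7.5] [0.0, 4.48, -0.0]
7 0.0024705882352941176 0 [-19.7, 0.0, -9.0] [0.0, 5.48, -0.0]
8 0.002823529411764706 0 [-23.4, 0.0, -10.4] [0.01, 6.48, -0.0]
```

Request:
{"op": "step_arm", "data": {"steps": [[-2.6,0,-1.3,0,0.75,0],[-5.3,0,-2.6,0,1.5,0],[-8.8,0,-4.3,0,2.5,0],[-12.4,0,-6,0,3.5,0],[-12.4,0,-6,0,3.5,0],[-12.4,0,-6,0,3.5,0]]}}

```text
clock: 12.45
eef_pos: [0.6253, 0.2368, 0.2522]
orientation: [0.994, 0.086, -0.06, 0.005]
ft_force: [-0.7, 0.5, -0.1]
grip_width: 0.0101
```

Run:
```python
from h import *
from workcell import arm
s=arm.get_state();print(s["ft_force"],s["moment"])
tipabs(s,0,[(t,t/17*.006,0) for t in (5,7,8,9,10,11,12)])
```

```text
[-0.65545546  0.50742397 -0.1236387 ] [ 0.0020883  -0.11566063 -0.01769865]
5 0.0017647058823529412 0 [0.2, 0.1, 0.5] [-0.0, -0.06, 0.01]
7 0.0024705882352941176 0 [-6.9, 0.1, -3.0] [-0.0, 1.94, 0.01]
8 0.002823529411764706 0 [-10.5, 0.1, -4.6] [-0.0, 2.94, 0.01]
9 0.003176470588235294 0 [-14.1, 0.1, -6.2] [-0.0, 3.94, 0.01]
10 0.0035294117647058825 0 [-17.7, 0.1, -7.7] [-0.0, 4.94, 0.01]
11 0.003882352941176471 0 [-21.4, 0.1, -9.1] [0.0, 5.94, 0.01]
12 0.004235294117647059 0 [-25.1, 0.1, -10.5] [0.0, 6.94, 0.01]
```

Request:
{"op": "step_arm", "data": {"steps": [[-3.5,0,-1.6,0,1,0],[-6.9,0,-3.2,0,2,0],[-10.5,0,-4.8,0,3,0],[-14.1,0,-6.4,0,4,0],[-17.7,0,-7.9,0,5,0],[-17.7,0,-7.9,0,5,0],[-17.7,0,-7.9,0,5,0]]}}

```text
clock: 13.03
eef_pos: [0.609, 0.234, 0.2621]
orientation: [0.996, 0.086, -0.017, 0.001]
ft_force: [1.0, -1.1, 2.3]
grip_width: 0.0108
```

Run:
```python
from h import *
from workcell import arm
s=arm.get_state();print(s["ft_force"],s["moment"])
tipabs(s,0,[(t,t/17*.006,0) for t in (10,11,12,13,14,15,16,17)])
```

```text
[ 1.01128484 -1.08062992  2.29974844] [-0.05694775  0.15157541  0.01215317]
10 0.0035294117647058825 0 [-0.1, 0.1, 0.1] [-0.0, -0.05, 0.01]
11 0.003882352941176471 0 [-3.6, 0.1, -1.6] [-0.0, 0.95, 0.01]
12 0.004235294117647059 0 [-7.2, 0.1, -3.3] [0.0, 1.95, 0.01]
13 0.0045882352941176464 0 [-10.8, 0.1, -4.9] [0.0, 2.95, 0.01]
14 0.004941176470588235 0 [-14.4, 0.1, -6.4] [0.0, 3.95, 0.01]
15 0.005294117647058823 0 [-18.0, 0.1, -7.9] [0.0, 4.95, 0.01]
16 0.005647058823529412 0 [-21.7, 0.1, -9.3] [0.0, 5.95, 0.01]
17 0.006 0 [-25.4, 0.1, -10.6] [0.0, 6.95, 0.0]
```

Request:
{"op": "step_arm", "data": {"steps": [[0,0,-0.7,0,0,0],[-1.8,0,-1.6,0,0.5,0],[-3.6,0,-2.4,0,1,0],[-5.4,0,-3.2,0,1.5,0],[-7.2,0,-4.1,0,2,0],[-10.8,0,-5.7,0,3,0],[-10.8,0,-5.7,0,3,0],[-10.8,0,-5.7,0,3,0]]}}

```text
clock: 13.7
eef_pos: [0.5985, 0.2321, 0.2681]
orientation: [0.996, 0.086, 0.009, -0.001]
ft_force: [0.9, 0.4, 2.2]
grip_width: 0.01
```

Run:
```python
from h import *
s=snap("wrist","w7");snap("scene","s7");print(s["ft_force"],s["moment"])
tipabs(s,0,[(t,t/17*.006,.0008) for t in (13,14,15,16,17)])
a=cv2.imread("pics/w7.png");b=cv2.imread("pics/s7.png")[190:310,290:430]
cv2.imwrite("pics/w7b.png",np.clip(a*2.0,0,255).astype(np.uint8))
cv2.imwrite("pics/s7b.png",np.clip(cv2.resize(b,None,fx=5,fy=5,interpolation=cv2.INTER_CUBIC)*2.2,0,255).astype(np.uint8))
```

```text
[0.93057541 0.35271637 2.15614722] [-0.09314466  0.15698268 -0.03929605]
13 0.0045882352941176464 0.0008 [0.0, 0.1, -0.1] [0.01, -0.04, 0.01]
14 0.004941176470588235 0.0008 [-3.5, 0.1, -1.8] [0.01, 0.96, 0.01]
15 0.005294117647058823 0.0008 [-7.1, 0.1, -3.5] [0.01, 1.96, 0.01]
16 0.005647058823529412 0.0008 [-10.6, 0.1, -5.1] [0.01, 2.96, 0.01]
17 0.006 0.0008 [-14.3, 0.1, -6.6] [0.01, 3.96, 0.01]
```

View pics/w7b.png

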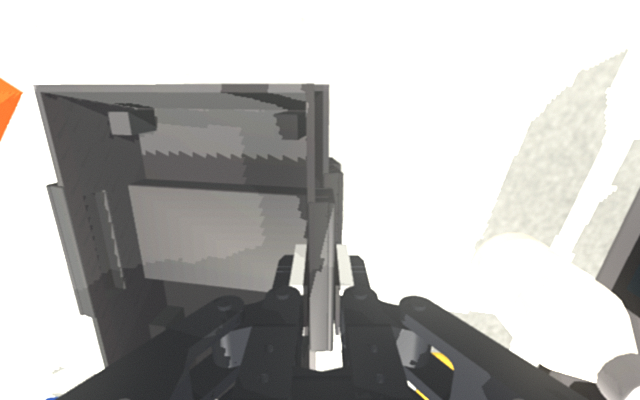

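View pics/s7b.png

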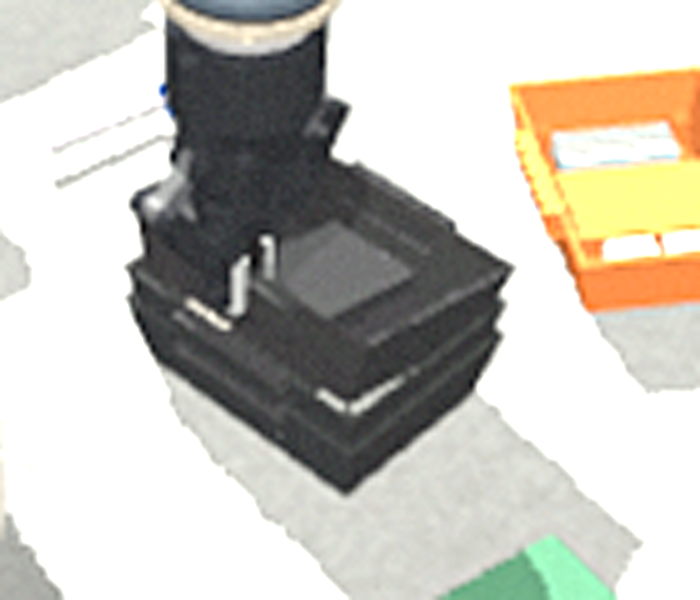

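The +x end is tipped clear and the lower two trays are unmoved. On to 17° with a little more lift.

Request:
{"op": "step_arm", "data": {"steps": [[-1.8,0,-1.5,0,0.5,0],[-3.5,0,-2.5,0,1,0],[-7.1,0,-4.3,0,2,0],[-10.6,0,-6,0,3,0],[-14.2,0,-7.4,0,4,0],[-14.2,0,-7.4,0,4,0],[-14.2,0,-7.4,0,4,0]]}}

```text
clock: 14.38
eef_pos: [0.5843, 0.2296, 0.2753]
orientation: [0.995, 0.086, 0.044, -0.004]
ft_force: [-0.2, -0.5, 2.0]
grip_width: 0.01
```

Run:
```python
from h import *
from workcell import arm
s=arm.get_state();print(s["ft_force"],s["moment"])
tipabs(s,0,[(17,.006,.0016),(17,.011,.0016),(17,.016,.0016),(17,.021,.0016),(17,.024,.0016)])
```

```text
[-0.19800456 -0.50751315  2.01273537] [-0.08413423  0.37836657 -0.01418851]
17 0.006 0.0016 [0.1, 0.1, 0.1] [0.01, -0.03, 0.01]
17 0.011 0.0016 [5.0, 0.1, 0.5] [0.01, -0.03, 0.01]
17 0.016 0.0016 [10.0, 0.1, 0.9] [0.01, -0.03, 0.01]
17 0.021 0.0016 [15.0, 0.1, 1.4] [0.01, -0.03, 0.01]
17 0.024 0.0016 [18.0, 0.1, 1.6] [0.01, -0.03, 0.01]
```

Request:
{"op": "step_arm", "data": {"steps": [[2,0,-0.4,0,0,0],[4,0,-0.3,0,0,0],[6,0,-0.1,0,0,0],[8,0,0.1,0,0,0],[8,0,0.1,0,0,0]]}}

```text
clock: 14.8
eef_pos: [0.5932, 0.2311, 0.2752]
orientation: [0.995, 0.086, 0.044, -0.004]
ft_force: [0.2, 0.4, -0.7]
grip_width: 0.0107
```

Request:
{"op": "step_arm", "data": {"steps": [[2,0,0.1,0,0,0],[4,0,0.2,0,0,0],[6,0,0.3,0,0,0],[8,0,0.5,0,0,0],[10,0,0.7,0,0,0],[10,0,0.7,0,0,0]]}}

```text
clock: 15.3
eef_pos: [0.6028, 0.2328, 0.2757]
orientation: [0.995, 0.086, 0.044, -0.004]
ft_force: [-0.1, 0.1, -1.0]
grip_width: 0.0102
```

Run:
```python
from h import *
s=snap("wrist","w8");snap("scene","s8");print(s["ft_force"],s["moment"])
tipabs(s,0,[(17,.024,.0016),(17,.025,.0116),(17,.025,.1016)])
a=cv2.imread("pics/w8.png")[60:360,20:420];b=cv2.imread("pics/s8.png")[190:310,290:430]
o=np.hstack([cv2.resize(a,(400,300)),cv2.resize(b,(350,300),interpolation=cv2.INTER_CUBIC)])
cv2.imwrite("pics/w8b.png",np.clip(o*2.2,0,255).astype(np.uint8))
```

```text
[-0.07417602  0.09528765 -0.95816585] [ 0.01755489  0.01836045 -0.04887731]
17 0.024 0.0016 [-0.8, 0.0, 0.4] [0.02, -0.04, -0.01]
17 0.025 0.0116 [1.1, 0.0, -9.5] [0.02, -0.04, -0.01]
17 0.025 0.1016 [9.0, 0.0, -99.1] [0.02, -0.04, -0.01]
```

View pics/w8b.png

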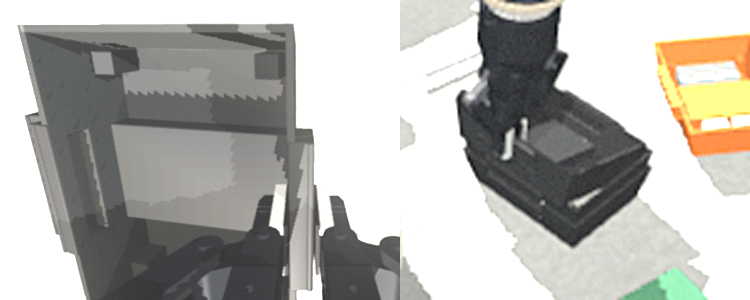

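Drawn off 24 mm with almost no drag. Now lifting straight up, slowly at first.

Request:
{"op": "step_arm", "data": {"steps": [[0.2,0,-1.5,0,0,0],[0.4,0,-3,0,0,0],[0.6,0,-5,0,0,0],[0.8,0,-7,0,0,0],[1,0,-10,0,0,0],[1,0,-10,0,0,0]]}}

```text
clock: 15.9
eef_pos: [0.6027, 0.2328, 0.2865]
orientation: [0.995, 0.086, 0.044, -0.004]
ft_force: [-0.3, -0.2, -1.2]
grip_width: 0.0104
```

Request:
{"op": "step_arm", "data": {"steps": [[1,0,-5,0,0,0],[2,0,-15,0,0,0],[3,0,-30,0,0,0],[5,0,-50,0,0,0],[7,0,-75,0,0,0],[9,0,-100,0,0,0],[10,0,-110,0,0,0],[10,0,-110,0,0,0],[10,0,-110,0,0,0]]}}

```text
clock: 16.65
eef_pos: [0.6027, 0.2328, 0.3962]
orientation: [0.995, 0.086, 0.044, -0.004]
ft_force: [-1.2, -0.2, -2.0]
grip_width: 0.0105
```

Run:
```python
from h import *
s=snap("top","t9");snap("scene","s9");snap("wrist","w9");print(s["ft_force"],s["moment"],s["eef_pos"],s["orientation"])
a=cv2.imread("pics/w9.png")[60:360,20:420];b=cv2.imread("pics/s9.png")[150:310,270:450]
o=np.hstack([cv2.resize(a,(400,300)),cv2.resize(b,(338,300),interpolation=cv2.INTER_CUBIC)])
cv2.imwrite("pics/w9b.png",np.clip(o*2.2,0,255).astype(np.uint8))
```

```text
[-1.2457992  -0.17175086 -1.97360397] [-0.03937205  0.048919    0.01476659] [0.60267089 0.23284039 0.39615531] [ 0.99530753  0.08626326  0.04365632 -0.00396311]
```

View pics/w9b.png

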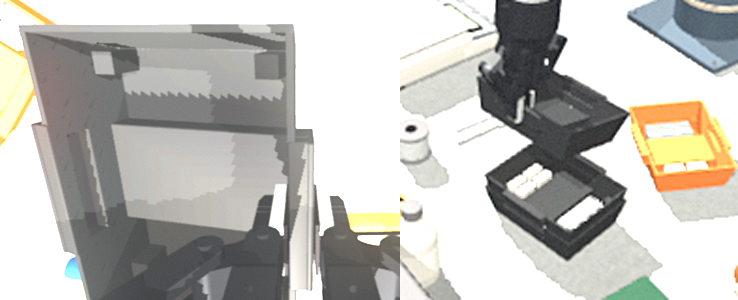

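View pics/t9.png

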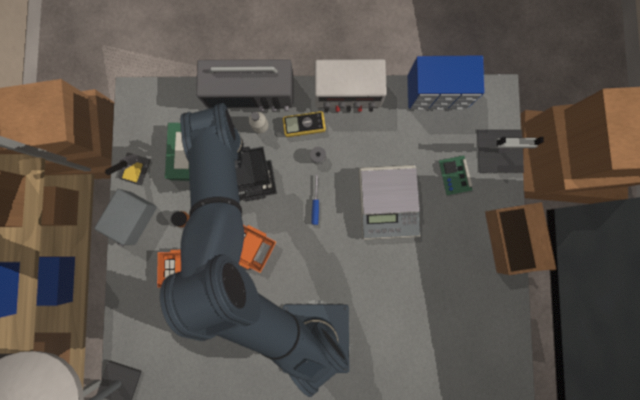

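Tray is free (about 1.5–2 N) and the loaded trays stayed nested below. Planning the carry.

```bash
cat >> h.py <<'E'
PAN=np.array([.5065,-.256,.070]);PYAW=2.8
def place(height,dyaw=0,off=(0,0)):
    g=np.load("gripB.npz")
    rel=R.from_euler('z',-YAW,degrees=True).apply(g["eef_pos"]-np.array([.5482,.2234,.044]))
    ez=R.from_euler('z',PYAW+dyaw,degrees=True)
    p=PAN+[0,0,height]+ez.apply(rel+np.array([off[0],off[1],0]))
    return p, ez*R.from_euler('z',-YAW,degrees=True)*R.from_quat(g["orientation"])
E
python3 - <<'E'
from h import *
from workcell import arm
s=arm.get_state()
p,r=place(.09);print(p,delta(s,p,r))
# tray corners predicted in wrist image vs seen
g=np.load("gripB.npz")
Tg=toolT(g)
ex=R.from_euler('z',YAW,degrees=True);C=np.array([.5482,.2234,.044])
d9=cam("w9.npz");Tt=toolT(s)
for c in [(-.06,.08),(.06,.08),(.06,-.08),(-.06,-.08)]:
    w=C+ex.apply([c[0],c[1],.045]); t=np.linalg.inv(Tg)@np.append(w,1); w2=Tt@t
    print(c,proj(d9,w2[:3]).round(1))
E
```

```text
[ 0.60067264 -0.25159694  0.35585392] (array([-88. , 476.9,  31.6]), array([  0.48, -16.83,   7.17]))
(-0.06, 0.08) [36.3 83.7]
(0.06, 0.08) [311.3  83. ]
(0.06, -0.08) [314.3 419.5]
(-0.06, -0.08) [110.1 378.4]
```

View pics/w9.png

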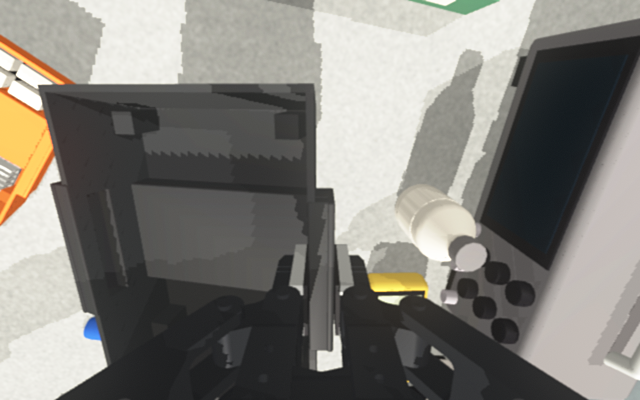

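Request:
{"op": "step_arm", "data": {"steps": [[-3,15,1,0,-0.5,0.2],[-9,48,3,0,-1.7,0.7],[-16,86,6,0,-3,1.3],[-23,124,8,0.1,-4.4,1.9],[-30,162,11,0.2,-5.7,2.4],[-37,200,13,0.2,-7.1,3],[-44,238,16,0.2,-8.4,3.6],[-51,276,18,0.3,-9.7,4.2],[-58,314,21,0.3,-11.1,4.7],[-65,350,23,0.4,-12.4,5.3],[-71,380,25,0.4,-13.5,5.8],[-75,400,26,0.4,-14.1,6]]}}

```text
clock: 17.8
eef_pos: [0.5989, -0.1783, 0.3624]
orientation: [0.996, 0.032, -0.081, 0.002]
ft_force: [-0.5, 0.7, -1.4]
grip_width: 0.0102
```

Run:
```python
from h import *
from workcell import arm
s=arm.get_state()
p,r=place(.09);print(p,delta(s,p,r),s["ft_force"])
```

```text
[ 0.60067264 -0.25159694  0.35585392] (array([-1.8, 73.3,  6.8]), array([ 0.06, -2.68,  0.89])) [-0.50845121  0.69379245 -1.44520935]
```

Request:
{"op": "step_arm", "data": {"steps": [[0,22,2,0,-0.8,0.3],[-1,45,4,0,-1.7,0.5],[-1.5,63,6,0,-2.3,0.8],[-1.8,73,7,0,-2.7,0.9],[-1.8,73,7,0,-2.7,0.9],[-1.8,73,7,0,-2.7,0.9],[-1.8,73,7,0,-2.7,0.9],[-1.8,73,7,0,-2.7,0.9]]}}

```text
clock: 18.47
eef_pos: [0.6027, -0.2451, 0.3569]
orientation: [0.994, 0.027, -0.103, 0.002]
ft_force: [0.1, 0.4, -1.4]
grip_width: 0.0104
```

Run:
```python
from h import *
s=snap("top","t10");snap("scene","s10");snap("wrist","w10")
p,r=place(.09);print(p,delta(s,p,r),s["ft_force"])
b=cv2.imread("pics/s10.png")[90:230,200:360];a=cv2.imread("pics/w10.png")
o=np.hstack([cv2.resize(a,(448,280)),cv2.resize(b,(320,280),interpolation=cv2.INTER_CUBIC)])
cv2.imwrite("pics/w10b.png",np.clip(o*1.7,0,255).astype(np.uint8))
```

```text
[ 0.60067264 -0.25159694  0.35585392] (array([-2.1,  6.4,  1.5]), array([-0.  , -0.2 ,  0.39])) [ 0.09655897  0.42046691 -1.38898133]
```

View pics/w10b.png

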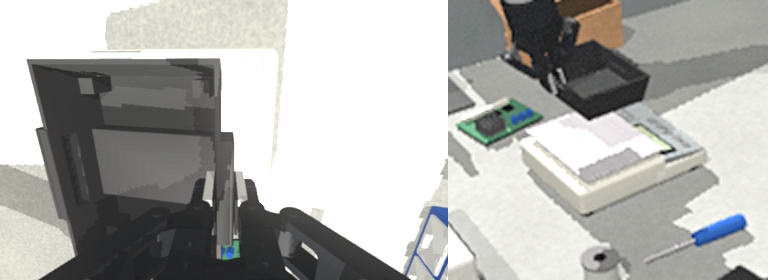

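View pics/t10.png

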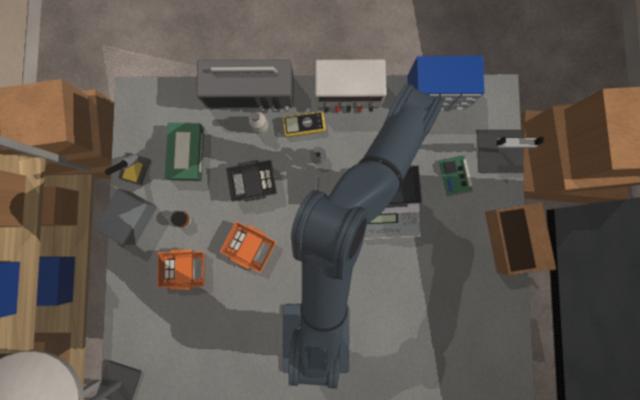

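Run:
```python
from h import *
from workcell import arm
s=arm.get_state()
p,r=place(.02);print(p,delta(s,p,r),s["ft_force"])
```

```text
[ 0.60067264 -0.25159694  0.28585392] (array([12.4,  5.9, 70.2]), array([ 0.03, -0.21,  0.35])) [-0.0204878  -0.27102756 -0.71101995]
```

Request:
{"op": "step_arm", "data": {"steps": [[2.5,1.5,12,0,0,0.1],[6,3,30,0,-0.1,0.2],[9,5,50,0,-0.2,0.3],[12,6,65,0,-0.2,0.3],[12.4,6,70,0,-0.2,0.3],[12.4,6,70,0,-0.2,0.3],[12.4,6,70,0,-0.2,0.3],[12.4,6,70,0,-0.2,0.3]]}}

```text
clock: 19.28
eef_pos: [0.6008, -0.2529, 0.2867]
orientation: [0.994, 0.024, -0.104, 0.003]
ft_force: [0.7, 0.3, -1.4]
grip_width: 0.0101
```

Run:
```python
from h import *
s=snap("scene","s11");snap("wrist","w11")
p,r=place(.0);print(delta(s,p,r),s["ft_force"])
b=cv2.imread("pics/s11.png")[100:210,210:350]
cv2.imwrite("pics/s11b.png",np.clip(cv2.resize(b,None,fx=5,fy=5,interpolation=cv2.INTER_CUBIC)*1.5,0,255).astype(np.uint8))
a=cv2.imread("pics/w11.png");cv2.imwrite("pics/w11b.png",np.clip(a*1.6,0,255).astype(np.uint8))
```

```text
(array([ 4.3, -1.3, 20.4]), array([ 0.07, -0.06, -0.03])) [ 0.67723557  0.29000555 -1.3672355 ]
```

View pics/s11b.png

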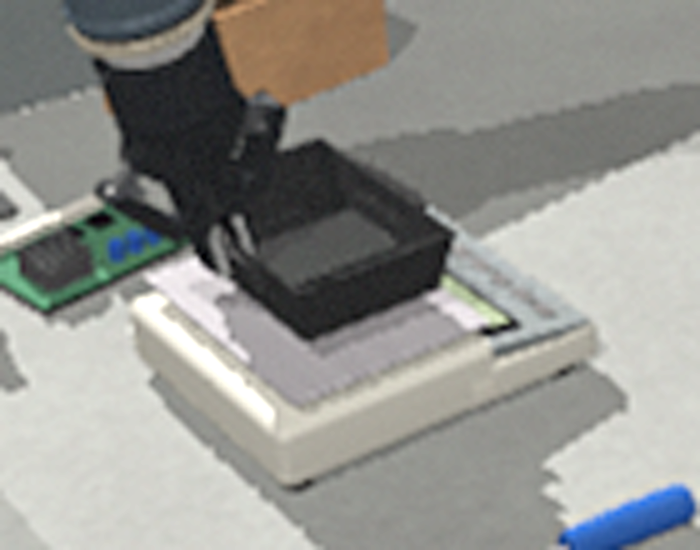

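View pics/w11b.png

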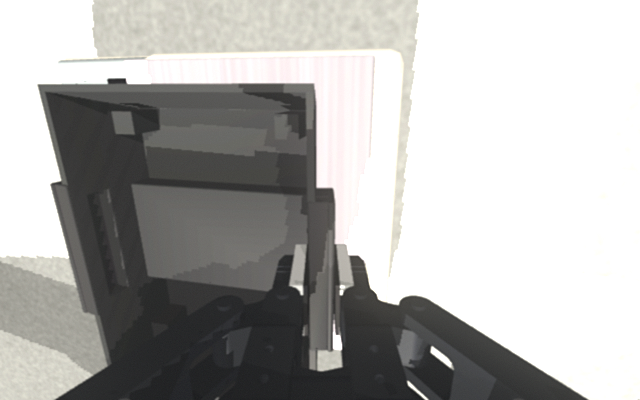

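Run:
```python
from h import *
a=cv2.imread("pics/w11.png")[35:135,40:420]
cv2.imwrite("pics/w11c.png",cv2.resize(np.clip((a.astype(float)-60)*1.4,0,255).astype(np.uint8),None,fx=2.1,fy=4,interpolation=cv2.INTER_CUBIC))
```

```text
(no output)
```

View pics/w11c.png

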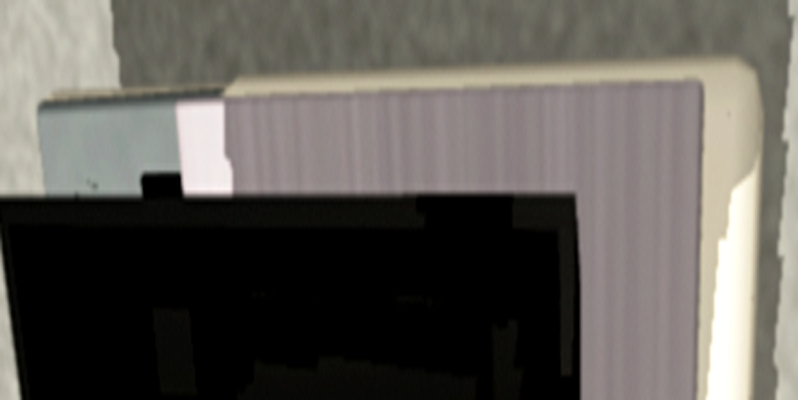

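Run:
```python
from h import *
d=cam("w11.npz")
f=lambda u,v:onz(d,(40+(u+.5)/2.1-.5,35+(v+.5)/4-.5),.07)
P=[f(177,103),f(703,80),f(698,400)]
print(np.array(P).round(4).tolist())
e=P[1]-P[0];print(np.linalg.norm(e),np.degrees(np.arctan2(e[1],e[0])));e=P[1]-P[2];print(np.degrees(np.arctan2(e[1],e[0]))-90)
for yaw in(2.8,):
    ez=R.from_euler('z',yaw,degrees=True)
    print("centre", P[1]-ez.apply([.075,.095,0]),P[0]-ez.apply([-.075,.095,0]))
z=.1357
Q=[onz(d,(41,87),z),onz(d,(315,85),z)];e=Q[1]-Q[0];print(Q,np.linalg.norm(e),np.degrees(np.arctan2(e[1],e[0])))
print("traycentre",Q[1]-ez.apply([.06,.08,0]),Q[0]-ez.apply([-.06,.08,0]))
```

```text
[[0.4305, -0.1673, 0.07], [0.5795, -0.1595, 0.07], [0.5821, -0.2002, 0.07]]
0.14917713549688216 2.982925431483832
3.7122179747193655
centre [ 0.50921341 -0.25806181  0.07      ] [ 0.51005932 -0.25849727  0.07      ]
[array([ 0.44443132, -0.18162677,  0.1357    ]), array([ 0.5638551 , -0.17519197,  0.1357    ])] 0.119597019161814 3.0842285546157235
traycentre [ 0.50783472 -0.25802745  0.1357    ] [ 0.50826767 -0.25860027  0.1357    ]
```

The tray centre agrees with the pan centre to within 2 mm and about 0.1° in the wrist view. Lowering gently.

Request:
{"op": "step_arm", "data": {"steps": [[1,0,4,0,0,0],[2,0,9,0,0,0],[3,0,13,0,0,0],[4,0,16.6,0,0,0],[4,0,16.6,0,0,0],[4,0,16.6,0,0,0]]}}

```text
clock: 19.88
eef_pos: [0.6008, -0.2527, 0.2683]
orientation: [0.994, 0.024, -0.105, 0.003]
ft_force: [-0.2, 0.4, -1.9]
grip_width: 0.0103
```

Request:
{"op": "step_arm", "data": {"steps": [[0.1,0,0.5,0,0,0],[0.2,0,1,0,0,0],[0.3,0,1.5,0,0,0],[0.4,0,2,0,0,0],[0.4,0,2,0,0,0]]}}

```text
clock: 20.3
eef_pos: [0.6009, -0.2527, 0.2667]
orientation: [0.994, 0.024, -0.105, 0.003]
ft_force: [0.7, -0.2, -1.8]
grip_width: 0.0105
```

Request:
{"op": "step_arm", "data": {"steps": [[0.1,0,0.3,0,0,0],[0.1,0,0.6,0,0,0],[0.2,0,0.9,0,0,0],[0.2,0,0.9,0,0,0]]}}

```text
clock: 20.63
eef_pos: [0.6009, -0.2528, 0.2659]
orientation: [0.994, 0.024, -0.105, 0.003]
ft_force: [0.6, 0.6, -1.6]
grip_width: 0.0101
```

Request:
{"op": "step_arm", "data": {"steps": [[0.1,0,0.2,0,0,0],[0.1,0,0.5,0,0,0],[0.1,0,0.5,0,0,0]]}}

```text
clock: 20.88
eef_pos: [0.6009, -0.2528, 0.2658]
orientation: [0.994, 0.024, -0.104, 0.003]
ft_force: [-0.7, 1.3, 4.3]
grip_width: 0.0108
```

Contact (force jumped to +4 N). I'll ease off slightly and release gradually.

Request:
{"op": "step_arm", "data": {"steps": [[0,0,-0.3,0,0,0],[0,0,-0.3,0,0,0],[0,0,-0.3,0,0,0]]}}

```text
clock: 21.13
eef_pos: [0.601, -0.2528, 0.2658]
orientation: [0.994, 0.024, -0.105, 0.003]
ft_force: [-0.2, 0.8, 4.5]
grip_width: 0.0105
```

Request:
{"op": "step_arm", "data": {"steps": [[0,0,0,0,0,0],[0,0,0,0,0,0],[0,0,0,0,0,0]], "claw": 0.868}}

```text
clock: 21.38
eef_pos: [0.6009, -0.2528, 0.2653]
orientation: [0.994, 0.024, -0.105, 0.003]
ft_force: [0.7, -0.5, 0.1]
grip_width: 0.0108
```

Request:
{"op": "step_arm", "data": {"steps": [[0,0,0,0,0,0],[0,0,0,0,0,0],[0,0,0,0,0,0],[0,0,0,0,0,0]], "claw": 0.65}}

```text
clock: 21.72
eef_pos: [0.6009, -0.2528, 0.2655]
orientation: [0.994, 0.024, -0.105, 0.003]
ft_force: [-0.4, 0.1, 0.4]
grip_width: 0.0302
```

Request:
{"op": "step_arm", "data": {"steps": [[0,0,-8,0,0,0],[0,0,-20,0,0,0],[0,0,-40,0,0,0],[0,0,-70,0,0,0],[0,0,-100,0,0,0],[0,0,-130,0,0,0],[0,0,-140,0,0,0],[0,0,-140,0,0,0]]}}

```text
clock: 22.38
eef_pos: [0.6308, -0.2516, 0.4062]
orientation: [0.994, 0.024, -0.102, 0.004]
ft_force: [0.0, 0.1, -0.5]
grip_width: 0.0299
```

Run:
```python
from h import *
s=snap("scene","s12");snap("wrist","w12");print(s["ft_force"],s["eef_pos"])
b=cv2.imread("pics/s12.png")[100:300,210:450]
cv2.imwrite("pics/s12b.png",np.clip(cv2.resize(b,None,fx=3,fy=3,interpolation=cv2.INTER_CUBIC)*1.5,0,255).astype(np.uint8))
```

```text
[ 0.0346537   0.14436551 -0.49992884] [ 0.6308083  -0.25156846  0.40622097]
```

View pics/s12b.png

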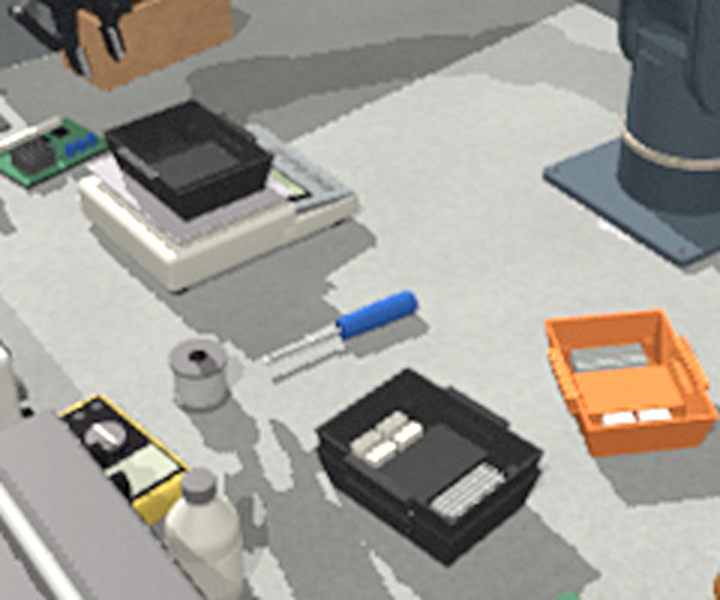

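View pics/w12.png

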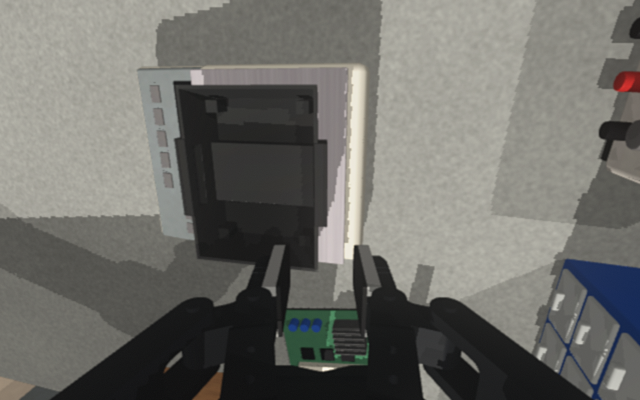

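Tray stands upright on the pan and the lower trays and bystanders are in place. I'll check the final centring: rim corners at (176,83), (317,86), (316,269), (198,259).

Run:
```python
from h import *
d=cam("w12.npz")
Q=np.array([onz(d,p,.115) for p in [(176,83),(317,86),(316,269),(198,259)]])
print(Q.round(4).tolist(),Q.mean(0).round(4))
for i in range(4):
    e=Q[(i+1)%4]-Q[i];print(np.linalg.norm(e).round(4),np.degrees(np.arctan2(e[1],e[0])).round(2))
P=np.array([onz(d,p,.07) for p in [(191,68),(347,68),(343,263)]]);print(P.round(4).tolist(),(P[0]+P[2])/2)
s=cam("s12.npz"); t0=cam("scene0.npz")
# mid tray rim corners from scene at z=.067 (crop x3 at 210,100)
f=lambda u,v:onz(s,(210+(u+.5)/3-.5,100+(v+.5)/3-.5),.067)
M=np.array([f(*p) for p in [(408,370),(543,452),(448,522),(317,430)]]);print("mid",M.round(4).tolist(),M.mean(0).round(4))
g=lambda u,v:onz(s,(210+(u+.5)/3-.5,100+(v+.5)/3-.5),.115)
M=np.array([g(*p) for p in [(105,140),(195,100),(273,157),(190,217)]]);print("traytop scene",M.mean(0).round(4))
for i in range(4):
    e=M[(i+1)%4]-M[i];print(np.linalg.norm(e).round(4),np.degrees(np.arctan2(e[1],e[0])).round(2))
```

```text
[[0.445, -0.179, 0.115], [0.5636, -0.1756, 0.115], [0.5695, -0.3323, 0.115], [0.4521, -0.3411, 0.115]] [ 0.5075 -0.257   0.115 ]
0.1187 1.6
0.1568 -87.84
0.1177 -175.7
0.1623 92.52
[[0.4316, -0.1659, 0.07], [0.5792, -0.1603, 0.07], [0.5886, -0.3481, 0.07]] [ 0.5100835  -0.25700762  0.07      ]
mid [[0.5034, 0.1382, 0.067], [0.4749, 0.291, 0.067], [0.5914, 0.3078, 0.067], [0.6165, 0.1565, 0.067]] [0.5465 0.2233 0.067 ]
traytop scene [ 0.5098 -0.2417  0.115 ]
0.1257 -171.22
0.1563 91.95
0.1378 20.23
0.1847 -89.93
```

The scene-view tray corners I picked have inconsistent lengths (126 to 185 mm), so I'll check them with an enlarged view.

Run:
```python
from h import *
s=cam("s12.npz"); im=s["pix"][100:190,230:320,::-1]
o=np.clip(cv2.resize(im,None,fx=6.6,fy=6.6,interpolation=cv2.INTER_CUBIC).astype(float)*2,0,255).astype(np.uint8)
for yaw,c,dim,col in [(2.6,(.508,-.257,.115),(.06,.08),(0,0,255)),(2.6,(.508,-.257,.070),(.0505,.0705),(0,255,255)),(2.8,(.508,-.257,.07),(.075,.095),(0,255,0))]:
    ez=R.from_euler('z',yaw,degrees=True)
    pts=[proj(s,np.array(c)+ez.apply([a*dim[0],b*dim[1],0])) for a,b in[(-1,-1),(1,-1),(1,1),(-1,1)]]
    pts=((np.array(pts)-[230,100]+.5)*6.6).astype(np.int32)
    cv2.polylines(o,[pts],True,col,1)
cv2.imwrite("pics/s12c.png",o)
```

```text
(no output)
```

View pics/s12c.png

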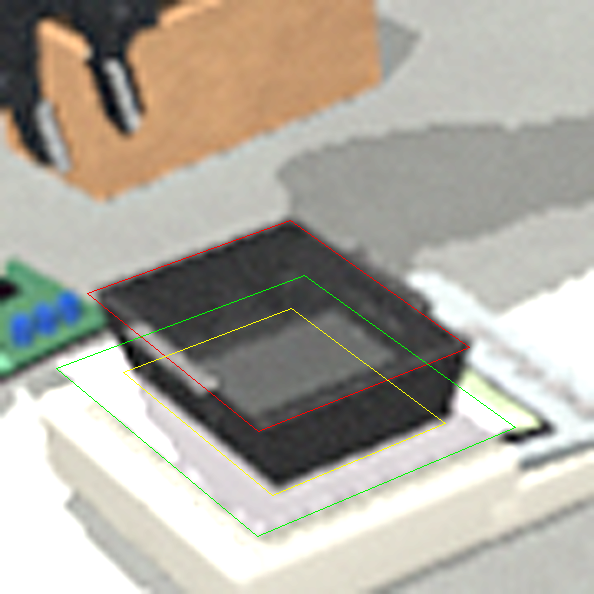

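The overlay agrees: the tray is flat and centred on the pan, and the arm is clear. Handing in.

```bash
python3 -c "
from workcell import arm
print(arm.hand_in())"
```

```text
the job is handed in; nothing more can be done
None
```

The empty tray is off the stack and stands upright on the middle of the pan, and I handed the job in at about 22.5 s of the 64 s allowed.

- **Finding the lock:** Raising the -x handle built up to about 5 N at 1.4°, so I lowered it again. The +x handle came up with about 1 N, so the lock is at the -x end. If that 5 N was the lock, the next tray's -x end may have been pulled up a fraction of a millimetre during the test.
- **Taking it off:** I tipped the tray by the +x handle to 17°, drew it about 24 mm that way, lifted it, carried it level and lowered it until it touched, at 4 to 5 N. I then released it and backed away.
- **Final checks:** The last wrist view puts the tray centre at (0.508, -0.257) and the pan centre at (0.510, -0.257), so about 2–3 mm apart and within about 1° of parallel. The middle tray's rim, in the scene view, is within 1 mm of where the stack stood. Nothing else looks disturbed in the last pictures.
- **Check that disagreed:** A first set of tray corners I picked by eye in the scene view gave a centre 15 mm off with impossible side lengths. I dropped it. The expected outline drawn over the same picture matched the tray and pan to within a few millimetres.

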